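Pile two matchboxes and tuck the pile under the hood of its holder

TASK

Tidy the matches: set one of the two matchboxes squarely on the other, pick the two up together as one pile and put the pile away in the wooden matchbox holder. Because of the hood, the pile has to go in tilted, low end first under the hood, and then be let down behind the low lip until both boxes lie flat on the holder's floor; do not force it, let go at the end and leave the salt shaker, the glass, the lighter and the cork where they stand.

Things in the scene. Friction and masses are not known exactly. Their poses are not given: they have to be found in the camera images.
- matchbox_a_center (a point): centre (half-way up) of a plain tan cardboard matchbox, 54 x 36 x 14 mm (own x, y, z), about 25 g, lying flat on the hob cover; long side along its own x. To be gripped across its 36 mm width (y). Its twin is matchbox b
- matchbox_b_center (a point): centre (half-way up) of the second, identical matchbox, 54 x 36 x 14 mm, same axes. The two piled make 54 x 36 x 28 mm
- holder: wooden matchbox holder, 71 x 50 x 51 mm (own x, y, z), fixed on the hob cover; origin at the centre of its underside; own x points to the hooded end, z up. End walls (5 mm thick) run the full width: at +x 51 mm high with the hood, at -x only a low lip
- holder_floor (a point): centre of the pocket floor, 12 mm above the holder's underside; axes as the holder's. Pocket 61 mm long (x -30.5 to +30.5), 40 mm wide (y -20 to +20). Side walls, 5 mm thick, stand only in the corners (x > 21.5 mm, 51 mm high, and x < -26.5 mm, 32 mm high); between, the sides are open down to the hob cover and the floor is 24 mm wide, so fingers can pass down beside a pile
- holder_hood (a point): middle of the hood's free edge, on its underside, 34 mm above the pocket floor; the hood, 5 mm thick, covers the pocket from here (x +20.5 mm) 10 mm on to the end wall's inner face (x +30.5 mm)
- holder_lip (a point): middle of the low lip's top edge, at its inner face (x -30.5 mm), 8 mm above the pocket floor; 5 mm thick
- hob_cover: light wooden board, 270 x 410 x 15 mm (own x, y, z), fixed over the front of the gas hob as a work surface; origin at the centre of its underside, top face 15 mm above that (about z = 50 mm in the world); own x points away from the robot, y to the left. The matchboxes, holder, shaker, glass, lighter and cork stand on it
- salt_shaker_center (a point): centre of a glass salt shaker with a grey cap, 40 mm across and 75 mm high, upright near the rear edge of the cover; bystander, leave alone
- small_glass_center (a point): centre of a small drinking glass, 45 mm across and 62 mm high, upright near the rear edge of the cover; bystander, leave alone
- gas_lighter_center (a point): centre of a flat gas lighter, 72 x 42 x 12 mm (x, y, z), lying near the rear left of the cover; bystander, leave alone
- bottle_cork_center (a point): centre of a plain grey-beige cork standing upright near the front edge of the cover, 23 mm across and 45 mm high; bystander, leave alone
- matchbox_a: matchbox a; origin at the centre of its underside, 7 mm below point matchbox_a_center; its own x and y lie 16 degrees askew of the box sides, so take directions from the point
- matchbox_b: matchbox b; origin at the centre of its underside, 7 mm below point matchbox_b_center; its own x and y lie 16 degrees askew of the box sides, so take directions from the point

How it is judged:
On the way, in this order (a step that is already met when the one before it is completed fails the run):
1. one matchbox lies squarely on the other, let go (horizontal distance between matchbox_a_center and matchbox_b_center below 0.008 m and angle between the x axis of matchbox_a_center and the x axis of matchbox_b_center, either way round below 0.15 rad and angle between the z axis of matchbox_a_center and the z axis of matchbox_b_center, either way round below 0.06 rad and distance between matchbox_a_center and matchbox_b_center between 0.011 and 0.018 m and contact force between the fingers and anything else below 0.05 N), for 0.2 s.
2. the pile is lifted clear of the hob cover as one (horizontal distance between matchbox_a_center and matchbox_b_center below 0.012 m and distance between matchbox_a_center and matchbox_b_center between 0.011 and 0.02 m and z of each of matchbox_a_center, matchbox_b_center in the frame of hob_cover above 0.055 m), for 0.2 s.
At the end, for the whole second after the job is handed in: Both boxes one on the other in the holder's pocket: centres within 7 mm along and 5 mm across of its middle, 14 to 38 mm above its underside, flat within 0.07 rad, in line within 0.15 rad, centres 11 to 20 mm apart, released, at rest (x of matchbox_a_center in the frame of holder between -0.007 and 0.007 m and y of matchbox_a_center in the frame of holder between -0.005 and 0.005 m and z of matchbox_a_center in the frame of holder between 0.014 and 0.038 m and angle between the z axis of each of matchbox_a_center, matchbox_b_center and the z axis of holder, either way round below 0.07 rad and angle between the x axis of each of matchbox_a_center, matchbox_b_center and the x axis of holder, either way round below 0.15 rad and linear speed of each of matchbox_a, matchbox_b below 0.01 m/s and contact force between the fingers and matchbox_a below 0.05 N and x of matchbox_b_center in the frame of holder between -0.007 and 0.007 m and y of matchbox_b_center in the frame of holder between -0.005 and 0.005 m and z of matchbox_b_center in the frame of holder between 0.014 and 0.038 m and contact force between the fingers and matchbox_b below 0.05 N and distance between matchbox_a_center and matchbox_b_center between 0.011 and 0.02 m); the robot touches nothing.
It fails at once if the salt shaker is shifted by more than 20 mm or knocked over (distance of salt_shaker_center from where it was at the start of the episode above 0.02 m).
It fails at once if the small glass is shifted by more than 20 mm or knocked over (distance of small_glass_center from where it was at the start of the episode above 0.02 m).
It fails at once if the gas lighter is shifted by more than 20 mm or knocked over (distance of gas_lighter_center from where it was at the start of the episode above 0.02 m).
It fails at once if the cork is shifted by more than 20 mm or knocked over (distance of bottle_cork_center from where it was at the start of the episode above 0.02 m).
It fails at once if the holder is pushed with more than 50 N (forcing) (contact force between holder and anything else above 50 N).
It also fails if it takes over 53 s, if anything falls off the work surface, if the arm or the gripper's body presses on something with over 40 N, if the wrist force passes 120 N, or if a joint passes its speed limit or range.

ROBOT

A 6-joint arm with a two-finger parallel gripper is mounted at the origin on a cart in front of the work surface, level with it; the furniture and walls round the work are solid. World frame = base frame: x ahead of the robot, y to its left, z up, the work surface at z = 0. Lengths are in m, angles in rad, forces in N, time in s.
With the tool pointing down it reaches from about 0.375 to 0.975 m from the base axis. Payload 3.8 kg.
Tool frame: the origin (TCP) lies midway between the tips of the shut fingers; the grasp point (between the pads) lies 19 mm behind it; x points along the fingers, y is the direction in which the jaws open and shut, and the axes are right-handed (so a half turn about x gives the same grasp; the last joint's range is limited). The gripper opens to 85 mm and grips with 20 to 120 N. Pads are 22 mm wide; open, the fingers measure 114 mm over their backs; the gripper's body (76 mm by 85 mm) begins 54 mm behind the grasp point. The pads swing forward as they close: fully open they stand 13 mm farther back than shut.
Start: joints at [1.238, 0.264, 1.604, -0, 1.274, -0.037], TCP at [0.197, 0.646, 0.231] pointing down, gripper open.
Joint ranges: [-2.63, 2.63], [-0.94, 2.18], [0.31, 2.57], [-1.31, 4.45], [0, 2.66], [-2.55, 2.55]. Speed limits (rad/s): [2.57, 2.57, 3.14, 3.14, 3.14, 3.14].

INTERFACE

Orientations are given as a rotation vector (axis times angle).
In Python, from workcell import read_state, read_camera, get_calibration, finish_job gives the robot as it stands. The module is installed in compiled form; this text tells all that it offers.
- The arm moves only by the shell command python3 -m creep 'ROWS' [FORCE]. ROWS is JSON, a list of rows, each a list of 3 entries, a list of its own where there are three numbers: the closure in counts, from 0 (fully open) to 255 (shut), then the shift along the world's x, y, z in mm, then the turn about the world's z in rad. In form: [[hand, [tx, ty, tz], spin], ...]. A call has exactly 8 rows; each row shifts and turns the commanded pose from where the row before left it; what a row does not reach is not made up. A row lasts 1/12 s, in which the tool goes at most 41.7 mm and 7.16 degrees, less where a joint would pass 70% of its speed; a pose out of reach is approached as far as the arm can. A call is refused whole if a number of a shift passes 41.7 or a number of a turn 0.125, either way. A call with a gripper value outside its range is refused whole. The fingers move at their own pace and stop on an object; FORCE is the grip in N (left out, the last holds). Time passes only in rows, so rows that do not move let the fingers close, or fill a call up. It gives the time, the measured TCP pose, the force and the opening at its end, in the units of the state.
- read_state(): the state, without advancing time (a new reading comes with each control period).
- read_camera(name): name is "scene" or "side" or "wrist"; returns (picture, depth): 420x560x3 uint8, blue, green, red; 420x560 float32, m along the optical axis (not along the pixel's ray), 0 where there is no reading.
- get_calibration(name): a dict with "K" (3x3 intrinsics, pixels), "eye" and "orientation" of the camera in the world. Camera axes: x right, y down, z forward; pixel columns grow to the right and rows downward; lengths in m; the calibration is good to about 2 mm. A picture is of the moment at which its call begins: read the wrist's pose just before it. get_calibration takes no time and is no camera call; for the wrist camera it gives the pose at the moment of the call.
- finish_job(): hands the job in, once; it reports no verdict.
The state is a dict: "time": time; "q": joint angles; "joint_vel": joint speeds; "joint_torque": joint torques, N m; "tool_pos": TCP position; "tcp_rot": TCP orientation; "wrist_force": force on the tool from outside, world axes, zero at the start; "torque": the same for the moment, N m; "width": opening from 0.0 (shut) to 1.0 (fully open).
Only numpy, scipy, OpenCV 4.12 (cv2) and the standard library are available. Lean on these libraries where they do the work, as an engineer would, in place of code of your own. Each camera call takes 0.05 s, during which the arm holds its last target.

## Working session

There is one attempt and no reset: what is moved stays moved. The work goes in short steps, Python scripts to look and compute and a shell command to move; the robot and the scene stay as the last step left them, time stands still between calls to the robot, and variables do not carry over. Pictures are saved under pics/ and viewed, and the job is handed in when it is done.

```bash
mkdir -p pics; cat > h.py <<'E'
import numpy as np,cv2
from workcell import *
from scipy.spatial.transform import Rotation as R
def Rm(o):
    o=np.array(o,float)
    return o if o.shape==(3,3) else (R.from_rotvec(o).as_matrix() if o.size==3 else R.from_quat(o).as_matrix())
def cloud(name,save=None):
    c=get_calibration(name); im,d=read_camera(name)
    K=np.array(c["K"]); v,u=np.mgrid[0:d.shape[0],0:d.shape[1]]
    P=np.stack([(u-K[0,2])/K[0,0]*d,(v-K[1,2])/K[1,1]*d,d],-1)@Rm(c["orientation"]).T+np.array(c["eye"])
    P[d==0]=np.nan
    if save:
        cv2.imwrite("pics/%s.png"%save,im); np.savez("pics/%s.npz"%save,P=P,im=im,d=d)
    return im,d,P
def st():
    s=read_state(); print("t %.2f"%s["time"],"pos",np.round(np.array(s["tool_pos"])*1000,1),"rot",np.round(s["tcp_rot"],3),"F",np.round(s["wrist_force"],1),"w %.3f"%s["width"],"q",np.round(s["q"],3))
    T=Rm(s["tcp_rot"]); print("tooly yaw",np.degrees(np.arctan2(T[1,1],T[0,1])),"x",T[:,0].round(3))
E
python3 - <<'E'
from h import *
st()
for n in("scene","side","wrist"):
    print(n,get_calibration(n)); cloud(n,n+"0")
st()
E
```

```text
t 0.00 pos [196.5 645.  229.9] rot [ 0.23   1.559 -0.234] F [-0.  -0.3  0.2] w 0.997 q [ 1.238  0.265  1.605 -0.     1.274 -0.037]
tooly yaw 73.05308743645645 x [-0.001 -0.002 -1.   ]
scene {'K': array([[498.99895228,   0.        , 277.55946765],
       [  0.        , 498.99895228, 206.84614721],
       [  0.        ,   0.        ,   1.        ]]), 'eye': array([-0.12812576,  0.51471371,  0.52957701]), 'orientation': array([-1.20947314,  2.01438051, -1.20040849])}
side {'K': array([[420.49636059,   0.        , 273.87071321],
       [  0.        , 420.49636059, 205.74104746],
       [  0.        ,   0.        ,   1.        ]]), 'eye': array([0.51282356, 0.91190357, 0.48678291]), 'orientation': array([ 0.02193639,  2.63413518, -1.67329608])}
wrist {'K': array([[357.52136499,   0.        , 277.65945287],
       [  0.        , 357.52136499, 205.07669865],
       [  0.        ,   0.        ,   1.        ]]), 'eye': array([0.12850357, 0.66609812, 0.37266633]), 'orientation': array([2.33469217, 1.7294195 , 0.2425195 ])}
t 0.15 pos [196.6 645.1 230.2] rot [ 0.231  1.559 -0.234] F [ 0.5 -0.2  0.3] w 1.002 q [ 1.238  0.265  1.605 -0.     1.274 -0.037]
tooly yaw 73.05045320505745 x [-0.001 -0.002 -1.   ]
```

View pics/scene0.png

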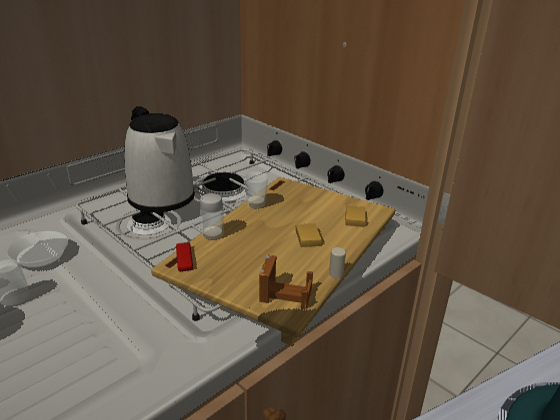

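View pics/side0.png

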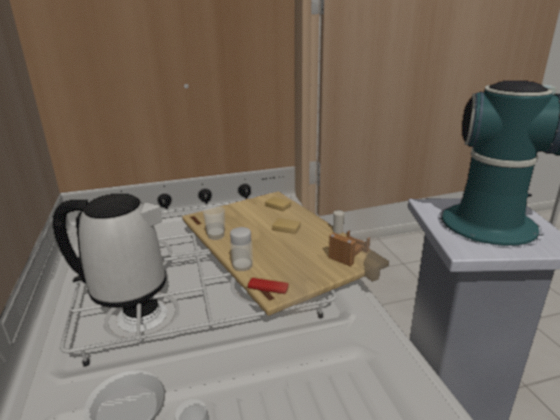

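View pics/wrist0.png

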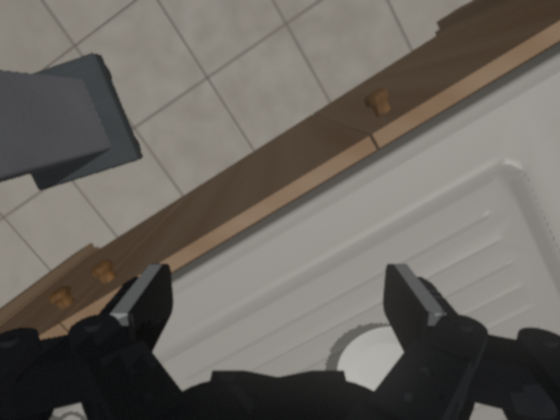

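The scene view shows the boxes at about (309,235) and (355,216), the holder at (285,285) with its hood post at the left (268,280), and the cork at (338,262). The shaker, glass and lighter are at the rear left. The wrist camera doesn't see the board yet.

```bash
python3 - <<'E'
from h import *
for n,pts in (("scene0",[(309,234),(355,215),(338,250),(268,260),(308,275),(300,293),(240,260),(330,215),(185,255),(211,198),(257,178)]),("side0",[(278,203),(287,226),(338,214),(345,245),(362,240),(300,250)])):
    P=np.load("pics/%s.npz"%n)["P"]
    for u,v in pts: print(n,u,v,(P[v,u]*1000).round(0))
E
```

```text
scene0 309 234 [486. 102.  65.]
scene0 355 215 [505. -11.  64.]
scene0 338 250 [386. 113.  95.]
scene0 268 260 [402. 228. 103.]
scene0 308 275 [371. 176.  78.]
scene0 300 293 [357. 198.  63.]
scene0 240 260 [488. 234.  50.]
scene0 330 215 [543.  18.  51.]
scene0 185 255 [525. 315.  63.]
scene0 211 198 [578. 245. 126.]
scene0 257 178 [665. 113.  98.]
side0 278 203 [513.  -8.  62.]
side0 287 226 [495. 116.  65.]
side0 338 214 [388. 125.  95.]
side0 345 245 [392. 245.  91.]
side0 362 240 [349. 192.  70.]
side0 300 250 [471. 192.  50.]
```

```bash
python3 -m creep '[[0,[15,-32,4],0],[0,[15,-32,4],0],[0,[15,-32,4],0],[0,[15,-32,4],0],[0,[15,-32,4],0],[0,[15,-32,4],0],[0,[15,-32,4],0],[0,[15,-32,4],0]]' 30; python3 -m creep '[[0,[15,-32,4],0],[0,[15,-32,4],0],[0,[15,-32,4],0],[0,[15,-32,4],0],[0,[15,-32,4],0],[0,[15,-32,4],0],[0,[15,-32,4],0],[0,[0,0,0],0]]'; python3 - <<'E'
from h import *
st(); cloud("wrist","w1"); st()
E
```

```text
time: 0.82
tool_pos: [0.3169, 0.3879, 0.2631]
tcp_rot: [0.232, 1.558, -0.232]
wrist_force: [1.2, -0.3, 0.2]
width: 1.001
time: 1.48
tool_pos: [0.4241, 0.1608, 0.2921]
tcp_rot: [0.235, 1.555, -0.238]
wrist_force: [0.6, 0.8, -0.4]
width: 0.996
t 1.48 pos [424.1 160.8 292.1] rot [ 0.235  1.555 -0.238] F [ 0.6  0.8 -0.4] w 0.996 q [ 0.31  -0.201  1.972 -0.003  1.369 -0.959]
tooly yaw 72.73057800951108 x [ 0.003 -0.003 -1.   ]
t 1.53 pos [422.9 163.2 291.6] rot [ 0.236  1.557 -0.237] F [-1.   0.1  0.4] w 0.998 q [ 3.140e-01 -2.010e-01  1.972e+00 -1.000e-03  1.369e+00 -9.560e-01]
tooly yaw 72.73202423663108 x [ 0.001 -0.    -1.   ]
```

View pics/w1.png

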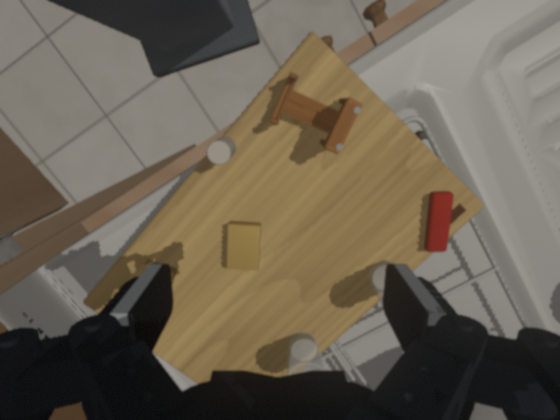

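```bash
python3 -m creep '[[0,[20,-10,0],0],[0,[20,-10,0],0],[0,[15,-10,0],0],[0,[0,-10,0],0],[0,[0,0,0],0],[0,[0,0,0],0],[0,[0,0,0],0],[0,[0,0,0],0]]'; python3 - <<'E'
from h import *
st(); cloud("wrist","w2"); st()
E
```

```text
time: 2.2
tool_pos: [0.476, 0.1265, 0.2913]
tcp_rot: [0.232, 1.559, -0.231]
wrist_force: [-0.0, -0.1, 0.1]
width: 1.002
t 2.20 pos [476.  126.5 291.3] rot [ 0.232  1.559 -0.231] F [-0.  -0.1  0.1] w 1.002 q [ 0.209 -0.12   1.904  0.     1.358 -1.067]
tooly yaw 73.11305674193024 x [-0.  0. -1.]
t 2.25 pos [476.1 126.4 291.3] rot [ 0.232  1.558 -0.231] F [ 0.2 -0.2 -0.9] w 0.998 q [ 0.209 -0.12   1.904  0.     1.358 -1.067]
tooly yaw 73.1154201545751 x [-0.  0. -1.]
```

View pics/w2.png

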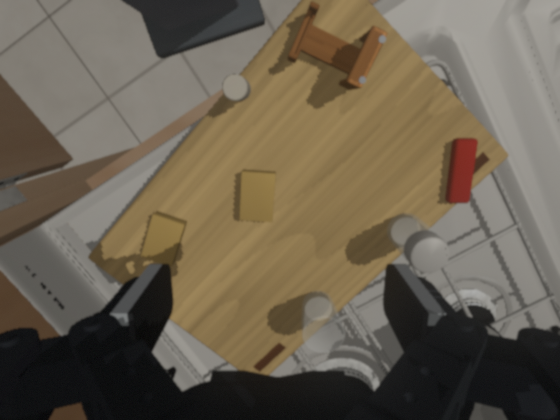

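```bash
cat >> h.py <<'E'
def rect(P,mask,zl,zh):
    m=mask&(P[...,2]>zl)&(P[...,2]<zh)
    q=(P[m][:,:2]*1000).astype(np.float32)
    z=np.median(P[m][:,2])*1000
    (c,s,a)=cv2.minAreaRect(q)
    if s[0]<s[1]: s=(s[1],s[0]); a+=90
    return m.sum(),np.round(c,1),np.round(s,1),round((a+90)%180-90,1),round(z,1)
E
python3 - <<'E'
from h import *
z=np.load("pics/w2.npz");P=z["P"];im=z["im"]
def box(u0,v0,u1,v1):
    m=np.zeros(P.shape[:2],bool);m[v0:v1,u0:u1]=1;return m
print("board z",np.nanmedian(P[200:240,300:360,2]))
print("b1",rect(P,box(225,155,290,235),.059,.07))
print("b2",rect(P,box(130,200,195,285),.059,.07))
print("cork",rect(P,box(215,65,260,110),.09,.1))
print("hoodtop",rect(P,box(335,15,395,95),.097,.106))
print("low posts",rect(P,box(280,0,325,65),.09,.10), rect(P,box(280,0,325,65),.066,.074))
print("floor",rect(P,box(290,0,370,80),.058,.066))
m=box(280,0,400,100); 
h,e=np.histogram(P[m][:,2]*1000,bins=np.arange(40,110,3));print(list(zip(e,h)))
c=cv2.resize(im[0:110,200:420],None,fx=3.5,fy=3.5,interpolation=cv2.INTER_CUBIC);cv2.imwrite("pics/hz.png",c)
E
```

```text
board z 0.050498898085254096
b1 (np.int64(1659), array([495. ,  97.6]), array([54.4, 35.9]), -21.0, np.float64(64.5))
b2 (np.int64(1535), array([512. , -18.2]), array([54.6, 36.1]), -36.8, np.float64(64.3))
cork (np.int64(548), array([384.1, 114. ]), array([22.6, 22.3]), 73.1, np.float64(95.5))
hoodtop (np.int64(1101), array([394.8, 231.5]), array([49.9, 15.8]), -40.8, np.float64(101.7))
low posts (np.int64(0), array([0., 0.]), array([0., 0.]), 0.0, np.float64(nan)) (np.int64(274), array([357.4, 185.7]), array([46. ,  8.9]), -40.8, np.float64(70.4))
floor (np.int64(1706), array([375.2, 207.3]), array([59.6, 45. ]), 51.5, np.float64(62.7))
  return _methods._mean(a, axis=axis, dtype=dtype,
  ret = ret.dtype.type(ret / rcount)
```

View pics/hz.png

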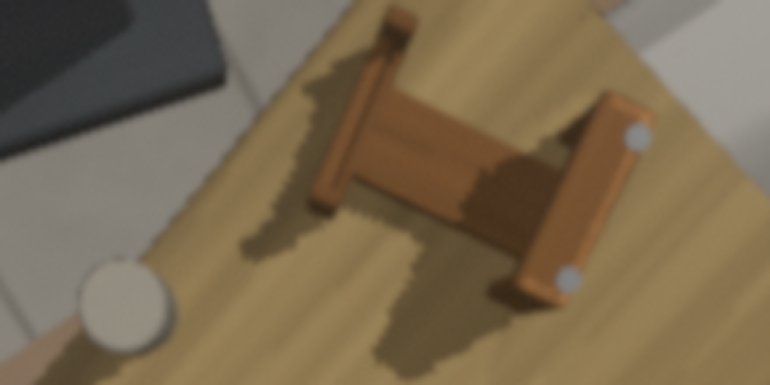

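```bash
python3 - <<'E'
from h import *
for n in("w2","scene0","side0"):
    P=np.load("pics/%s.npz"%n)["P"]*1000
    d=np.hypot(P[...,0]-512,P[...,1]+18)
    for lo,hi in((45,80),(80,110),(110,140),(140,180)):
        m=(d>lo)&(d<=hi)&(P[...,2]>58)&(P[...,2]<280)
        if m.sum(): print(n,lo,hi,m.sum(),"y",np.percentile(P[m][:,1],[0,50,100]).round(),"x",np.percentile(P[m][:,0],[0,50,100]).round(),"z",P[m][:,2].max().round())
E
```

```text
w2 80 110 426 y [72. 84. 92.] x [477. 504. 521.] z 67.0
w2 110 140 2048 y [-144.   93.  119.] x [431. 473. 526.] z 128.0
w2 140 180 6929 y [-190. -163.  124.] x [377. 519. 647.] z 165.0
scene0 80 110 80 y [73. 84. 91.] x [479. 504. 519.] z 66.0
scene0 110 140 1313 y [-136. -131.  119.] x [430. 443. 601.] z 280.0
scene0 140 180 11135 y [-181. -150.  125.] x [376. 532. 652.] z 280.0
side0 80 110 45 y [75. 85. 91.] x [478. 507. 520.] z 65.0
side0 110 140 910 y [-146. -131.  121.] x [431. 448. 605.] z 280.0
side0 140 180 7974 y [-192. -154.  125.] x [375. 526. 653.] z 280.0
```

```bash
python3 -m creep '[[0,[5.1,-20.7,-24.4],-0.0496],[0,[5.1,-20.7,-24.4],-0.0496],[0,[5.1,-20.7,-24.4],-0.0496],[0,[5.1,-20.7,-24.4],-0.0496],[0,[5.1,-20.7,-24.4],-0.0496],[0,[5.1,-20.7,-24.4],-0.0496],[0,[5.1,-20.7,-24.4],-0.0496],[0,[0,0,0],0]]' 30; python3 - <<'E'
from h import *
st(); cloud("wrist","w3"); st()
z=np.load("pics/w3.npz");P=z["P"]
m=np.ones(P.shape[:2],bool)
d=np.hypot(P[...,0]-.512,P[...,1]+.018)<.05
print(rect(P,d,.059,.07))
E
```

```text
time: 2.92
tool_pos: [0.5091, -0.0211, 0.1155]
tcp_rot: [0.504, 1.518, -0.509]
wrist_force: [-0.6, -0.2, -0.8]
width: 1.002
t 2.92 pos [509.1 -21.1 115.5] rot [ 0.504  1.518 -0.509] F [-0.6 -0.2 -0.8] w 1.002 q [-9.000e-02  6.100e-02  2.065e+00 -1.000e-03  1.024e+00 -1.013e+00]
tooly yaw 52.965064875877445 x [-0.008 -0.    -1.   ]
t 2.97 pos [510.  -19.8 117.6] rot [ 0.504  1.517 -0.506] F [-0.3  0.1  0.5] w 1.000 q [-0.088  0.059  2.063  0.     1.026 -1.014]
tooly yaw 53.05091098101151 x [-0.006  0.001 -1.   ]
(np.int64(5546), array([512. , -18.5]), array([54.2, 36.1]), -36.7, np.float64(64.4))
```

View pics/w3.png

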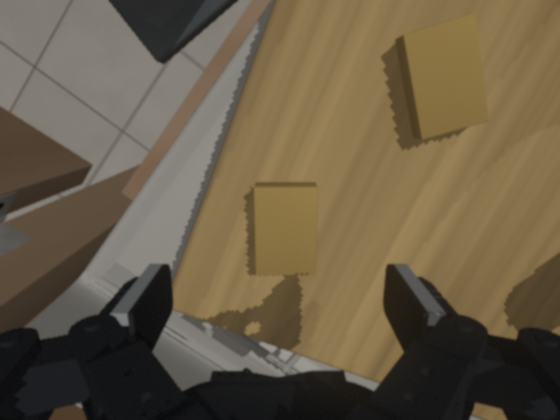

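```bash
python3 -m creep '[[0,[0,0,-25],0],[0,[0,0,-20],0],[0,[0,0,-14],0],[0,[0,0,-7],0],[0,[0,0,-3],0],[0,[0,0,0],0],[0,[0,0,0],0],[255,[0,0,0],0]]' 30; python3 - <<'E'
from h import *
st()
E
```

```text
time: 3.63
tool_pos: [0.5138, -0.019, 0.053]
tcp_rot: [0.503, 1.509, -0.502]
wrist_force: [-0.1, -0.8, 0.6]
width: 0.882
t 3.63 pos [513.8 -19.   53. ] rot [ 0.503  1.509 -0.502] F [-0.1 -0.8  0.6] w 0.882 q [-0.086  0.145  2.108  0.     0.887 -1.014]
tooly yaw 53.18804282275847 x [ 0.003 -0.    -1.   ]
```

```bash
python3 -m creep '[[255,[0,0,0],0],[255,[0,0,-2],0],[255,[0,0,0],0],[255,[0,0,0],0],[255,[0,0,0],0],[255,[0,0,0],0],[255,[0,0,0],0],[255,[0,0,0],0]]' 30; python3 - <<'E'
from h import *
st()
E
```

```text
time: 4.3
tool_pos: [0.5128, -0.0193, 0.0498]
tcp_rot: [0.503, 1.511, -0.503]
wrist_force: [-0.3, -0.2, 2.8]
width: 0.413
t 4.30 pos [512.8 -19.3  49.8] rot [ 0.503  1.511 -0.503] F [-0.3 -0.2  2.8] w 0.413 q [-0.086  0.149  2.11  -0.     0.882 -1.014]
tooly yaw 53.156136263808 x [ 0.001 -0.    -1.   ]
```

```bash
python3 -m creep '[[255,[0,0,10],0],[255,[0,0,20],0],[255,[0,0,20],0],[255,[-1.7,14.5,0],0.03],[255,[-3,20.4,0],0.05],[255,[-3,20.4,0],0.05],[255,[-3,20.4,0],0.05],[255,[-3,20.4,0],0.05]]' 30;  python3 -m creep '[[255,[-3,20.4,0],0.0466],[255,[0,0,0],0],[255,[0,0,0],0],[255,[0,0,0],0],[255,[0,0,0],0],[255,[0,0,0],0],[255,[0,0,0],0],[255,[0,0,0],0]]' 30; python3 - <<'E'
from h import *
st(); im,d,P=cloud("wrist","w4")
E
```

```text
time: 4.97
tool_pos: [0.4982, 0.0776, 0.0998]
tcp_rot: [0.322, 1.547, -0.322]
wrist_force: [-0.4, -0.0, -1.1]
width: 0.413
time: 5.63
tool_pos: [0.4958, 0.0967, 0.0995]
tcp_rot: [0.288, 1.552, -0.288]
wrist_force: [0.6, -0.4, -1.0]
width: 0.414
t 5.63 pos [495.8  96.7  99.5] rot [ 0.288  1.552 -0.288] F [ 0.6 -0.4 -1. ] w 0.414 q [ 0.143  0.067  2.092 -0.     0.982 -1.06 ]
tooly yaw 68.94295559143933 x [-0. -0. -1.]
```

View pics/w4.png

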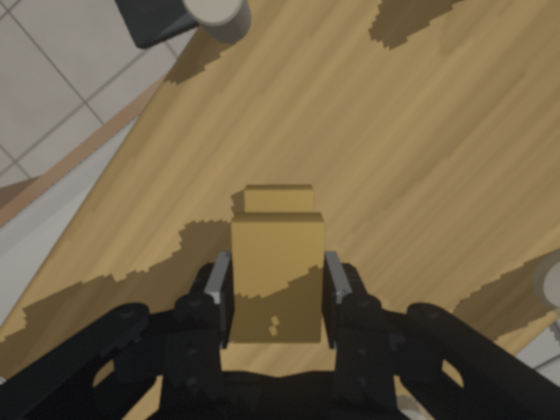

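```bash
python3 - <<'E'
from h import *
z=np.load("pics/w4.npz");P=z["P"]
m=np.zeros(P.shape[:2],bool);m[205:345,234:322]=1
print(rect(P,m,.108,.12))
m[:]=0;m[180:214,235:325]=1
print(rect(P,m,.059,.068))
q=P[m&(P[...,2]>.059)&(P[...,2]<.068)][:,:2]*1000
# in box axes about (495,97.6), yaw -21
a=np.radians(-21);e=np.array([[np.cos(a),np.sin(a)],[-np.sin(a),np.cos(a)]])
r=(q-[495,97.6])@e.T;print(r.min(0),r.max(0))
E
```

```text
(np.int64(11020), array([495.3,  96.8]), array([55. , 36.2]), -21.0, np.float64(114.1))
(np.int64(1657), array([475.2, 105.1]), array([35.9, 12.1]), 69.0, np.float64(64.4))
[-27.23457172 -18.04905987] [-15.13305211  17.88080335]
```

```bash
python3 -m creep '[[255,[-0.3,0.7,-14],0],[255,[0,0,-10],0],[255,[0,0,-6],0],[255,[0,0,-3],0],[255,[0,0,-1.5],0],[255,[0,0,-1],0],[255,[0,0,0],0],[255,[0,0,0],0]]' 30; python3 - <<'E'
from h import *
st()
E
```

```text
time: 6.35
tool_pos: [0.4959, 0.0981, 0.0644]
tcp_rot: [0.288, 1.551, -0.287]
wrist_force: [-0.7, -1.1, 0.7]
width: 0.414
t 6.35 pos [495.9  98.1  64.4] rot [ 0.288  1.551 -0.287] F [-0.7 -1.1  0.7] w 0.414 q [ 0.146  0.114  2.117  0.     0.91  -1.058]
tooly yaw 69.00689760426573 x [ 0.001  0.    -1.   ]
```

```bash
python3 -m creep '[[70,[0,0,0],0],[70,[0,0,0],0],[70,[0,0,0],0],[70,[0,0,0],0],[70,[0,0,0],0],[70,[0,0,0],0],[70,[0,0,0],0],[70,[0,0,0],0]]' 30; python3 - <<'E'
from h import *
st(); im,d,P=cloud("wrist","w5")
m=np.zeros(P.shape[:2],bool);m[170:400,180:380]=1
d=np.hypot(P[...,0]-.495,P[...,1]-.0976)<.035
print(rect(P,m&d,.074,.083))
print(rect(P,m&d,.055,.074))
E
```

```text
time: 7.02
tool_pos: [0.4954, 0.098, 0.064]
tcp_rot: [0.288, 1.552, -0.288]
wrist_force: [0.6, -0.4, 0.7]
width: 0.723
t 7.02 pos [495.4  98.   64. ] rot [ 0.288  1.552 -0.288] F [ 0.6 -0.4  0.7] w 0.723 q [ 0.146  0.114  2.118  0.     0.91  -1.058]
tooly yaw 69.00355549645825 x [-0.  0. -1.]
(np.int64(11818), array([495.2,  97.6]), array([66.3, 55. ]), 69.1, np.float64(78.4))
(np.int64(1417), array([487. , 100.5]), array([65.4, 38.2]), 69.7, np.float64(67.2))
```

View pics/w5.png

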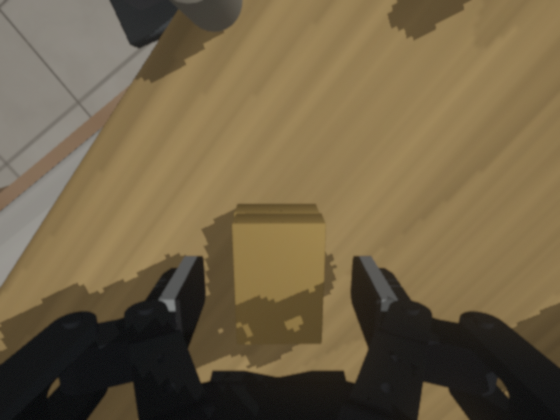

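```bash
python3 -m creep '[[70,[0,0,-6],0],[70,[0,0,-5],0],[70,[0,0,-3],0],[70,[0,0,0],0],[255,[0,0,0],0],[255,[0,0,0],0],[255,[0,0,0],0],[255,[0,0,0],0]]' 25; python3 -m creep '[[255,[0,0,0],0],[255,[0,0,0],0],[255,[0,0,0],0],[255,[0,0,5],0],[255,[0,0,15],0],[255,[0,0,15],0],[255,[0,0,10],0],[255,[0,0,0],0]]' 25;python3 - <<'E'
from h import *
st(); im,d,P=cloud("wrist","w6")
m=np.zeros(P.shape[:2],bool);m[170:350,234:323]=1
d=np.hypot(P[...,0]-.495,P[...,1]-.0976)<.035
print(rect(P,m&d,.115,.13))
E
```

```text
time: 7.73
tool_pos: [0.4956, 0.098, 0.0502]
tcp_rot: [0.288, 1.551, -0.287]
wrist_force: [-0.8, -0.2, -0.3]
width: 0.413
time: 8.4
tool_pos: [0.4977, 0.0983, 0.0979]
tcp_rot: [0.289, 1.547, -0.286]
wrist_force: [-0.7, -0.1, -0.3]
width: 0.417
t 8.40 pos [497.7  98.3  97.9] rot [ 0.289  1.547 -0.286] F [-0.7 -0.1 -0.3] w 0.417 q [ 0.146  0.07   2.093  0.     0.974 -1.058]
tooly yaw 69.0090926733226 x [ 0.005  0.001 -1.   ]
(np.int64(10985), array([493.5,  99.9]), array([46.9, 33.3]), -20.9, np.float64(126.2))
```

View pics/w6.png

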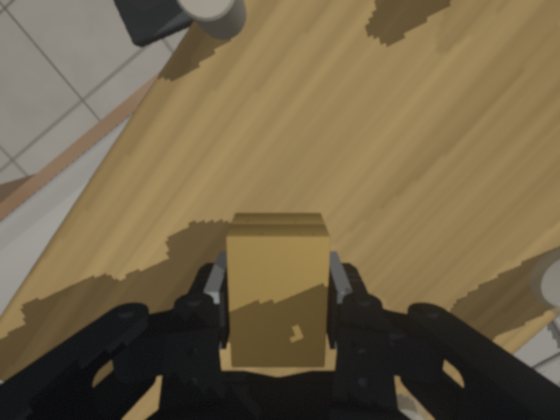

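```bash
python3 -m creep '[[255,[-6,13.7,12],0.1021],[255,[-6,13.7,12],0.1021],[255,[-6,13.7,12],0.1021],[255,[-6,13.7,12],0.1021],[255,[-6,13.7,12],0.1021],[255,[-6,13.7,12],0.1021],[255,[-6,13.7,12],0.1021],[255,[-6,13.7,12],0.1021]]' 25; python3 -m creep '[[255,[-6,13.7,0],0.1021],[255,[-6,13.7,0],0.1021],[255,[-6,13.7,0],0.1021],[255,[-6,13.7,0],0.1021],[255,[0,0,0],0],[255,[0,0,0],0],[255,[0,0,0],0],[255,[0,0,0],0]]' 25;python3 - <<'E'
from h import *
st(); im,d,P=cloud("wrist","w7"); st()
E
```

```text
time: 9.12
tool_pos: [0.4464, 0.2079, 0.1904]
tcp_rot: [-0.357, 1.543, 0.357]
wrist_force: [0.7, 0.6, -0.7]
width: 0.415
time: 9.78
tool_pos: [0.4235, 0.2617, 0.1905]
tcp_rot: [-0.67, 1.466, 0.669]
wrist_force: [0.2, -0.1, -0.4]
width: 0.414
t 9.78 pos [423.5 261.7 190.5] rot [-0.67   1.466  0.669] F [ 0.2 -0.1 -0.4] w 0.414 q [ 0.504 -0.043  2.02  -0.     1.165 -1.924]
tooly yaw 139.09826309593308 x [-0.001 -0.001 -1.   ]
t 9.83 pos [423.6 261.7 190.7] rot [-0.67   1.466  0.669] F [ 0.7  0.1 -0.2] w 0.415 q [ 0.503 -0.043  2.02  -0.     1.165 -1.924]
tooly yaw 139.10267177093598 x [-0. -0. -1.]
```

View pics/w7.png

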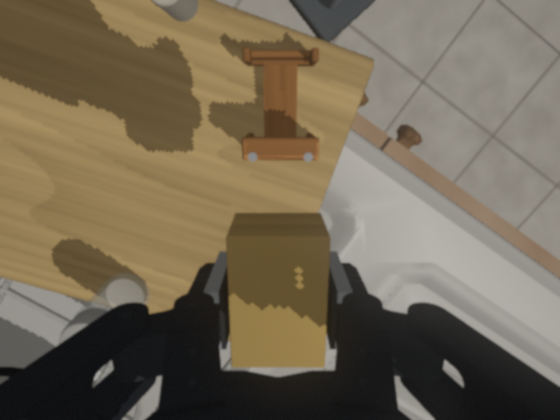

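```bash
cat > m.py <<'E'
from h import *
import sys
z=np.load("pics/%s.npz"%sys.argv[1]);P=z["P"]
def box(u0,v0,u1,v1):
    m=np.zeros(P.shape[:2],bool);m[v0:v1,u0:u1]=1;return m
s=read_state();T=Rm(s["tcp_rot"]);p=np.array(s["tool_pos"])
def tf(m,zl,zh):
    m=m&(P[...,2]>zl)&(P[...,2]<zh); q=(P[m]-p)@T*1000
    return m.sum(),"toolz",np.percentile(q[:,2],[0,.5,99.5,100]).round(1),"tooly",np.percentile(q[:,1],[0,.5,99.5,100]).round(1)
B=box(235,40,330,170)
print("hood",rect(P,B,.097,.106),tf(B,.097,.106))
print("lowposts",rect(P,B,.079,.085),tf(B,.079,.085))
print("lip",rect(P,B,.067,.074),tf(B,.067,.074))
print("floor",rect(P,B,.0595,.065),tf(B,.0595,.065))
C=box(226,205,332,375)
zt=np.nanmedian(P[250:350,250:310,2]);print("piletop",zt)
print("pile",rect(P,C,zt-.004,zt+.005),tf(C,zt-.004,zt+.005))
E
python3 m.py w7
```

```text
hood (np.int64(1832), array([394.5, 231.9]), array([49.7, 15.4]), -40.8, np.float64(101.5)) (np.int64(1832), 'toolz', array([-49.1, -49. , -34. , -33.8]), 'tooly', array([-22.3, -22. ,  27. ,  27.4]))
lowposts (np.int64(233), array([371.9, 206. ]), array([57.1, 50. ]), 49.2, np.float64(82.2)) (np.int64(233), 'toolz', array([-104.5, -104.5,  -47.5,  -47.4]), 'tooly', array([-22.4, -22.3,  27.5,  27.6]))
lip (np.int64(555), array([371.7, 206.2]), array([58.8, 48.9]), 48.0, np.float64(70.2)) (np.int64(555), 'toolz', array([-105. , -105. ,  -47.5,  -46.1]), 'tooly', array([-22.1, -20.5,  25.9,  27.1]))
floor (np.int64(2737), array([374. , 208.1]), array([54.6, 47.6]), 48.0, np.float64(62.5)) (np.int64(2737), 'toolz', array([-100.1,  -99.9,  -46.3,  -45.3]), 'tooly', array([-21.8, -17.2,  22.4,  26.1]))
piletop 0.2190365664357331
pile (np.int64(13623), array([422.8, 262.6]), array([55.2, 37.9]), 49.2, np.float64(219.0)) (np.int64(13623), 'toolz', array([-27.5, -27. ,  26.5,  27.7]), 'tooly', array([-17.8, -17.1,  18.6,  20.1]))
```

```bash
python3 -m creep '[[255,[-13.3,-14.7,0],0],[255,[-13.3,-14.7,0],0],[255,[-13.3,-14.7,0],0],[255,[-13.3,-14.6,-10],0],[255,[0,0,-25],0],[255,[0,0,-25],0],[255,[0,0,-15],0],[255,[0,0,-5],0]]' 25; python3 -m creep '[[255,[0,0,0],0],[255,[0,0,0],0],[255,[0,0,-12],0],[255,[0,0,-10],0],[255,[0,0,-8],0],[255,[0,0,-4],0],[255,[0,0,0],0],[255,[0,0,0],0]]' 25; python3 - <<'E'
from h import *
st(); 
for n in("wrist","side","scene"): cloud(n,n[0]+"8")
for n,(a,b,c,d) in {"s8":(0,0,0,0)}.items(): pass
im=cv2.imread("pics/s8.png")
E
```

```text
time: 10.5
tool_pos: [0.3683, 0.202, 0.1083]
tcp_rot: [-0.67, 1.47, 0.669]
wrist_force: [-0.4, -0.2, -0.5]
width: 0.417
time: 11.17
tool_pos: [0.3721, 0.2036, 0.0791]
tcp_rot: [-0.672, 1.462, 0.669]
wrist_force: [-1.0, -4.5, 4.7]
width: 0.415
t 11.17 pos [372.1 203.6  79.1] rot [-0.672  1.462  0.669] F [-1.  -4.5  4.7] w 0.415 q [ 4.430e-01 -6.500e-02  2.268e+00 -2.000e-03  9.350e-01 -1.985e+00]
tooly yaw 139.21427390222777 x [ 0.003 -0.    -1.   ]
```

```bash
python3 - <<'E'
from h import *
a=cv2.imread("pics/s8.png")[215:325,230:370]
cv2.imwrite("pics/s8z.png",cv2.resize(a,None,fx=5,fy=5,interpolation=cv2.INTER_CUBIC))
cloud("side","sd8"); a=cv2.imread("pics/sd8.png")[190:300,270:410]
cv2.imwrite("pics/sd8z.png",cv2.resize(a,None,fx=5,fy=5,interpolation=cv2.INTER_CUBIC))
st()
E
```

```text
t 11.37 pos [372.1 203.6  79.1] rot [-0.672  1.462  0.669] F [-0.6 -4.8  5.8] w 0.416 q [ 4.430e-01 -6.500e-02  2.269e+00 -2.000e-03  9.350e-01 -1.985e+00]
tooly yaw 139.21412043937363 x [ 0.003 -0.    -1.   ]
```

View pics/s8z.png

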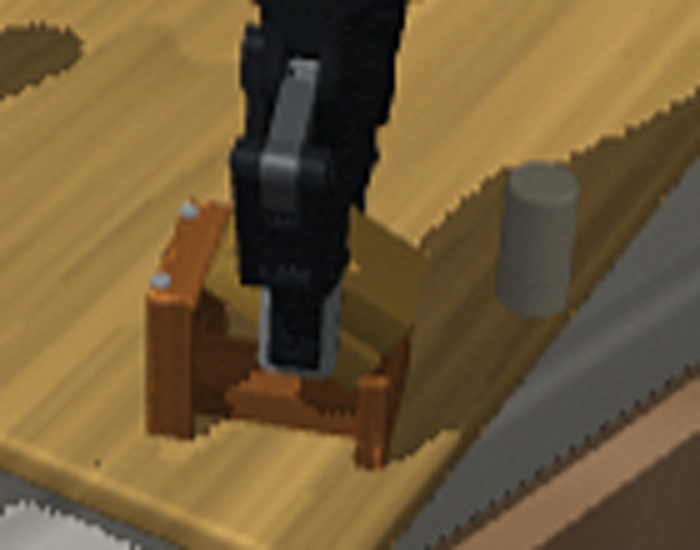

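View pics/sd8z.png

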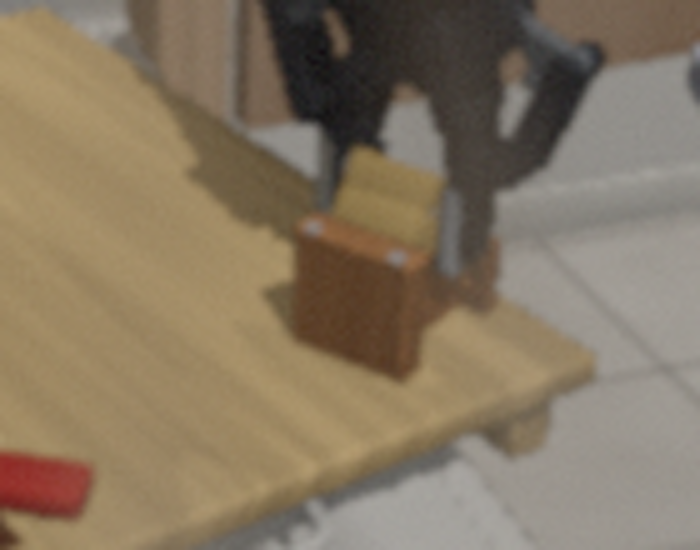

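View pics/w8.png

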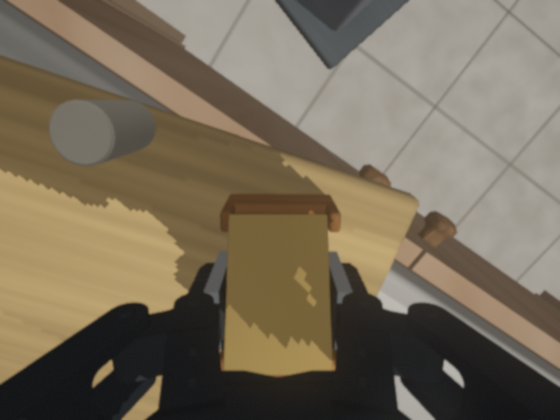

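```bash
python3 - <<'E'
from h import *
s=read_state();T=Rm(s["tcp_rot"]);p=np.array(s["tool_pos"])
O=np.array([.37665,.2104]);a=np.radians(49.2);ex=np.array([np.cos(a),np.sin(a)]);ey=np.array([-ex[1],ex[0]])
z=np.load("pics/w8.npz");P=z["P"]
m=np.zeros(P.shape[:2],bool);m[225:360,236:320]=1
Q=P[m];Q=Q[np.isfinite(Q[:,2])];h=np.c_[(Q[:,:2]-O)@np.c_[ex,ey],Q[:,2]]*1000
h=h[(h[:,2]>95)]
A=np.c_[h[:,:2],np.ones(len(h))];c=np.linalg.lstsq(A,h[:,2],rcond=None)[0];print("top plane slopes deg",np.degrees(c[:2]),"z at 0",c[2])
m[:]=0;m[205:380,222:336]=1
for n in("w8",):
    Q=P[m];h=np.c_[(Q[:,:2]-O)@np.c_[ex,ey],Q[:,2]]*1000
    t=h[np.abs(h[:,2]-(h[:,:2]@c[:2]+c[2]))<3]
    print("pile x",np.percentile(t[:,0],[0,1,99,100]).round(1),"y",np.percentile(t[:,1],[0,1,5,50,95,99,100]).round(1))
m[:]=0;m[185:240,210:350]=1
Q=P[m];h=np.c_[(Q[:,:2]-O)@np.c_[ex,ey],Q[:,2]]*1000
t=h[(h[:,2]>79)&(h[:,2]<85)];print("post x",np.percentile(t[:,0],[0,1,99,100]).round(1),"y",np.percentile(t[:,1],[0,1,99,100]).round(1),len(t))
m[:]=0;m[355:400,215:345]=1
Q=P[m];h=np.c_[(Q[:,:2]-O)@np.c_[ex,ey],Q[:,2]]*1000
t=h[(h[:,2]>97)&(h[:,2]<104)];print("hood",len(t),t.min(0) if len(t) else 0,t.max(0) if len(t) else 0)
st()
E
```

```text
top plane slopes deg [33.56790361 -0.13537793] z at 0 121.42518020880269
pile x [-40.  -39.1   5.5   7.3] y [-19.9 -18.1 -16.6  -0.1  16.2  17.7  20. ]
post x [-35.9 -35.7 -27.  -26.8] y [-24.2 -24.2  25.4  25.5] 445
hood 122 [ 19.47232515 -23.93084004  97.82546663] [ 28.74810924  23.22416059 102.54835624]
t 11.37 pos [372.1 203.6  79.1] rot [-0.672  1.462  0.669] F [-0.6 -4.8  5.8] w 0.416 q [ 4.430e-01 -6.500e-02  2.269e+00 -2.000e-03  9.350e-01 -1.985e+00]
tooly yaw 139.21412043937363 x [ 0.003 -0.    -1.   ]
```

The pile has been tilted the wrong way. Its front caught on the hood's edge on the way down, and its top now rises about 30° towards the hood. The force is only about 7 N, so I'll lift clear, level the pile on a free patch of the board and grip it again.

```bash
python3 -m creep '[[255,[-1,-1,4],0],[255,[-1,-1,8],0],[255,[-1,-1,14],0],[255,[0,0,20],0],[255,[0,0,20],0],[255,[0,0,10],0],[255,[0,0,0],0],[255,[0,0,0],0]]' 25; python3 - <<'E'
from h import *
st()
cloud("wrist","w9"); cloud("scene","sc9")
a=cv2.imread("pics/sc9.png")[175:325,210:390]
cv2.imwrite("pics/sc9z.png",cv2.resize(a,None,fx=4,fy=4,interpolation=cv2.INTER_CUBIC))
E
```

```text
time: 12.03
tool_pos: [0.3678, 0.2011, 0.1538]
tcp_rot: [-0.67, 1.462, 0.671]
wrist_force: [-0.1, 0.0, -0.9]
width: 0.418
t 12.03 pos [367.8 201.1 153.8] rot [-0.67   1.462  0.671] F [-0.1  0.  -0.9] w 0.418 q [ 0.441 -0.173  2.208  0.     1.104 -1.989]
tooly yaw 139.21015895574263 x [ 0.002  0.001 -1.   ]
```

View pics/sc9z.png

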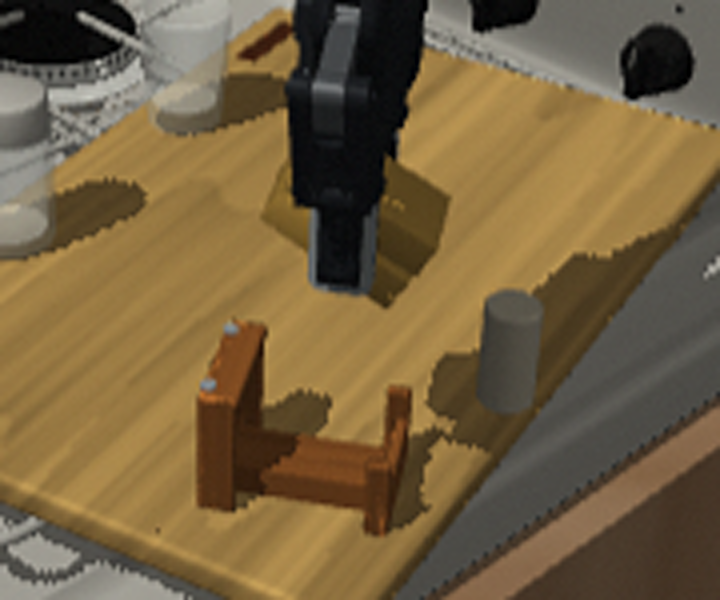

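View pics/w9.png

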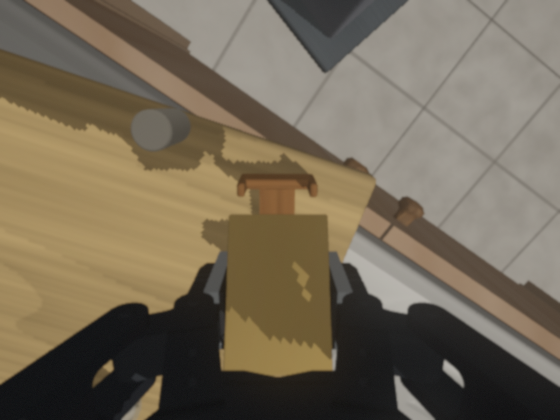

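```bash
python3 -m creep '[[255,[7.3,-3.6,0],-0.1122],[255,[7.3,-3.6,0],-0.1122],[255,[7.3,-3.6,0],-0.1122],[255,[7.3,-3.6,0],-0.1122],[255,[7.3,-3.6,0],-0.1122],[255,[7.3,-3.6,0],-0.1122],[255,[7.3,-3.6,0],-0.1122],[255,[7.3,-3.6,0],-0.1122]]' 25; python3 -m creep '[[255,[7.3,-3.6,-10],-0.1122],[255,[7.3,-3.6,-10],-0.1122],[255,[7.3,-3.6,-10],-0.1122],[255,[7.3,-3.6,-10],-0.1122],[255,[7.3,-3.6,-10],-0.1122],[255,[7.3,-3.6,-10],-0.1122],[255,[0,0,0],0],[255,[0,0,0],0]]' 25; cat > tilt.py <<'E'
from h import *
import sys
s=read_state();T=Rm(s["tcp_rot"]);p=np.array(s["tool_pos"]);st()
im,d,P=cloud("wrist",sys.argv[1])
q=(P-p)@T*1000   # toolx down, y, z
m=np.zeros(P.shape[:2],bool);m[225:360,238:318]=1
m&=(q[...,0]<-5)&(q[...,0]>-70)
h=q[m];A=np.c_[h[:,1:],np.ones(len(h))]
c=np.linalg.lstsq(A,-h[:,0],rcond=None)[0]
for i in range(3):
    r=-h[:,0]-A@c; k=abs(r)<1.5; c=np.linalg.lstsq(A[k],-h[k,0],rcond=None)[0]
print("n",k.sum(),"of",len(h),"tilt along toolz deg",np.degrees(np.arctan(c[1])),"tooly",np.degrees(np.arctan(c[0])),"height at axis",c[2])
m=np.zeros(P.shape[:2],bool);m[190:400,215:345]=1
t=q[m];r=-t[:,0]-(t[:,1:]@c[:2]+c[2]);t=t[abs(r)<1.5];print("top z",np.percentile(t[:,2],[0,.5,99.5,100]).round(1),"y",np.percentile(t[:,1],[0,1,99,100]).round(1))
E
python3 tilt.py w10
```

```text
time: 12.8
tool_pos: [0.4248, 0.1713, 0.1511]
tcp_rot: [0.034, 1.574, -0.036]
wrist_force: [-0.8, -0.6, -0.4]
width: 0.419
time: 13.47
tool_pos: [0.4679, 0.1498, 0.0911]
tcp_rot: [0.554, 1.502, -0.557]
wrist_force: [-0.6, -0.4, -0.4]
width: 0.418
t 13.47 pos [467.9 149.8  91.1] rot [ 0.554  1.502 -0.557] F [-0.6 -0.4 -0.4] w 0.418 q [ 0.259  0.055  2.123  0.     0.968 -0.602]
tooly yaw 49.34155748296819 x [-0.004 -0.001 -1.   ]
n 10331 of 10760 tilt along toolz deg 29.928739842928053 tooly -0.01165804496787281 height at axis 37.659047599857594
top z [-32.2 -31.8  13.6  14.7] y [-22.1 -18.2  17.6  23. ]
```

View pics/w10.png

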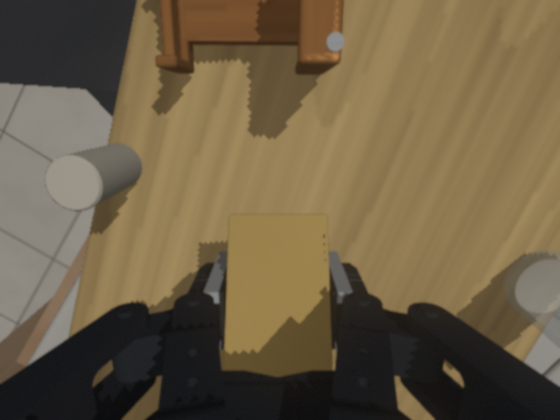

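```bash
python3 -m creep '[[255,[0,0,-15],0],[255,[0,0,-12],0],[255,[0,0,-7],0],[255,[0,0,-3],0],[255,[0,0,-2],0],[255,[0,0,-2],0],[255,[0,0,-1.6],0],[255,[0,0,0],0]]' 25; python3 tilt.py w11
```

```text
time: 14.18
tool_pos: [0.4707, 0.15, 0.0531]
tcp_rot: [0.556, 1.496, -0.556]
wrist_force: [-3.8, -4.7, 13.6]
width: 0.416
t 14.18 pos [470.7 150.   53.1] rot [ 0.556  1.496 -0.556] F [-3.8 -4.7 13.6] w 0.416 q [ 2.590e-01  1.090e-01  2.148e+00 -2.000e-03  8.830e-01 -6.000e-01]
tooly yaw 49.287636366233016 x [ 0.002 -0.001 -1.   ]
n 10393 of 10758 tilt along toolz deg 27.43313829966217 tooly -0.14936350802686862 height at axis 37.81598749049987
top z [-32.6 -32.2  14.2  15.6] y [-22.  -18.2  17.6  22.8]
```

```bash
python3 -m creep '[[255,[0,0,0],0],[255,[0,0,-1],0],[255,[0,0,-1],0],[255,[0,0,-1],0],[255,[0,0,0],0],[255,[0,0,0],0],[255,[0,0,0],0],[255,[0,0,0],0]]' 20; python3 tilt.py w12
```

```text
time: 14.9
tool_pos: [0.4719, 0.15, 0.0511]
tcp_rot: [0.556, 1.494, -0.555]
wrist_force: [-2.9, -6.7, 17.8]
width: 0.421
t 14.90 pos [471.9 150.   51.1] rot [ 0.556  1.494 -0.555] F [-2.9 -6.7 17.8] w 0.421 q [ 2.590e-01  1.130e-01  2.149e+00 -2.000e-03  8.760e-01 -6.000e-01]
tooly yaw 49.29289262416244 x [ 0.004 -0.001 -1.   ]
n 10421 of 10747 tilt along toolz deg 24.160433377681965 tooly -0.015037776475377166 height at axis 38.149326366176766
top z [-32.9 -32.4  14.7  16.3] y [-21.8 -18.2  17.7  22.6]
```

Pressing on the board works (30° down to 24°), but the fingertips would soon reach the board. I'll level the pile on the hood's top from outside instead, where the fingers have free air, and then use the lip to tip its front down.

```bash
python3 -m creep '[[255,[0,0,8],0],[255,[0,0,12],0],[255,[-4.4,7,12],0.1122],[255,[-4.4,7,12],0.1122],[255,[-4.4,7,12],0.1122],[255,[-4.4,7,12],0.1122],[255,[-4.4,7,12],0.1122],[255,[-4.4,7,12],0.1122]]' 20; python3 -m creep '[[255,[-4.4,7,0],0.1122],[255,[-4.4,7,0],0.1122],[255,[-4.4,7,0],0.1122],[255,[-4.4,7,0],0.1122],[255,[-4.4,7,0],0.1122],[255,[-4.4,7,0],0.1122],[255,[-4.4,7,0],0.1122],[255,[-4,7,0],0.1122]]' 20; python3 -m creep '[[255,[0,0,0],0],[255,[0,0,0],0],[255,[0,0,0],0],[255,[0,0,-10],0],[255,[0,0,-6],0],[255,[0,0,0],0],[255,[0,0,0],0],[255,[0,0,0],0]]' 20; python3 tilt.py w13
```

```text
time: 15.62
tool_pos: [0.4427, 0.1929, 0.1404]
tcp_rot: [0.026, 1.57, -0.025]
wrist_force: [-0.8, 0.5, -0.2]
width: 0.413
time: 16.28
tool_pos: [0.4078, 0.249, 0.1398]
tcp_rot: [-0.675, 1.463, 0.676]
wrist_force: [-0.1, 0.4, -0.7]
width: 0.415
time: 16.95
tool_pos: [0.4082, 0.248, 0.123]
tcp_rot: [-0.67, 1.466, 0.67]
wrist_force: [0.6, -1.1, -0.4]
width: 0.416
t 16.95 pos [408.2 248.  123. ] rot [-0.67   1.466  0.67 ] F [ 0.6 -1.1 -0.4] w 0.416 q [ 0.494 -0.014  2.126 -0.     1.03  -1.935]
tooly yaw 139.16965635493472 x [-0.001 -0.    -1.   ]
n 10420 of 10757 tilt along toolz deg 24.54419837801087 tooly 0.034757885382513426 height at axis 38.03508709374414
top z [-32.6 -32.1  15.   16.6] y [-20.7 -17.3  18.6  23.4]
```

View pics/w13.png

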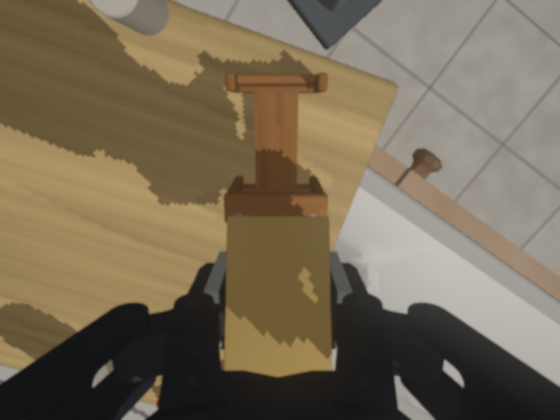

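```bash
python3 -m creep '[[255,[0,0,-8],0],[255,[0,0,-6],0],[255,[0,0,-3],0],[255,[0,0,-3],0],[255,[0,0,-2],0],[255,[0,0,-2],0],[255,[0,0,-2],0],[255,[0,0,0],0]]' 20; python3 tilt.py w14
```

```text
time: 17.67
tool_pos: [0.4095, 0.2497, 0.0997]
tcp_rot: [-0.669, 1.462, 0.671]
wrist_force: [-4.3, 0.8, 10.7]
width: 0.419
t 17.67 pos [409.5 249.7  99.7] rot [-0.669  1.462  0.671] F [-4.3  0.8 10.7] w 0.419 q [ 4.950e-01  1.600e-02  2.145e+00  1.000e-03  9.770e-01 -1.935e+00]
tooly yaw 139.18068300517913 x [ 0.002  0.002 -1.   ]
n 10484 of 10763 tilt along toolz deg 19.520831311746896 tooly 0.07746568006281855 height at axis 38.59113150928946
top z [-32.8 -32.3  15.8  17.3] y [-20.6 -17.4  19.   23.2]
```

```bash
python3 -m creep '[[255,[0,0,-2],0],[255,[0,0,-2],0],[255,[0,0,-1],0],[255,[0,0,-1],0],[255,[0,0,-1],0],[255,[0,0,-1],0],[255,[0,0,0],0],[255,[0,0,0],0]]' 20; python3 tilt.py w15
```

```text
time: 18.38
tool_pos: [0.4119, 0.2518, 0.0937]
tcp_rot: [-0.667, 1.455, 0.672]
wrist_force: [-0.8, 4.5, 15.8]
width: 0.416
t 18.38 pos [411.9 251.8  93.7] rot [-0.667  1.455  0.672] F [-0.8  4.5 15.8] w 0.416 q [ 0.495  0.026  2.148  0.003  0.958 -1.935]
tooly yaw 139.16492328352842 x [ 0.007  0.007 -1.   ]
n 10305 of 10760 tilt along toolz deg 9.209591815231784 tooly 0.09348174906236321 height at axis 39.930259310948635
top z [-31.8 -31.4  17.   18.9] y [-20.  -18.3  19.9  22.6]
```

```bash
python3 -m creep '[[255,[0,0,-2],0],[255,[0,0,-1],0],[255,[0,0,-1],0],[255,[0,0,-1],0],[255,[0,0,-1],0],[255,[0,0,0],0],[255,[0,0,0],0],[255,[0,0,0],0]]' 20; python3 tilt.py w16
```

```text
time: 19.1
tool_pos: [0.4133, 0.2522, 0.0884]
tcp_rot: [-0.667, 1.452, 0.671]
wrist_force: [1.2, 5.4, 15.6]
width: 0.421
t 19.10 pos [413.3 252.2  88.4] rot [-0.667  1.452  0.671] F [ 1.2  5.4 15.6] w 0.421 q [ 4.950e-01  3.400e-02  2.151e+00  2.000e-03  9.440e-01 -1.935e+00]
tooly yaw 139.17546452949048 x [ 0.01   0.008 -1.   ]
n 8565 of 10761 tilt along toolz deg 0.8859590949632447 tooly 0.2590787696893803 height at axis 41.40044688671503
top z [-29.8 -29.3  18.   19.8] y [-19.7 -17.1  18.3  21.6]
```

View pics/w16.png

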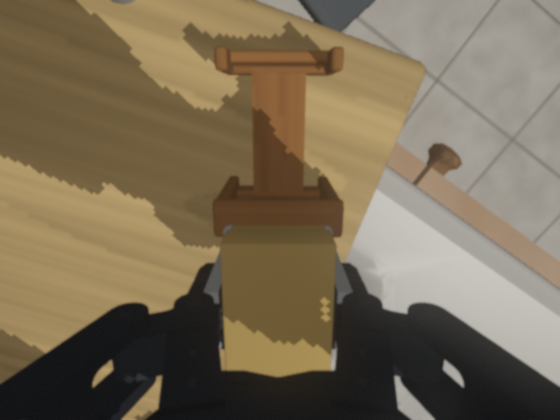

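```bash
python3 -m creep '[[255,[0,0,4],0],[255,[0,0,6],0],[255,[0,0,12],0],[255,[0,0,12],0],[255,[0,0,12],0],[255,[0,0,8],0],[255,[0,0,0],0],[255,[0,0,0],0]]' 20; python3 tilt.py w17; python3 - <<'E'
from h import *
st()
cloud("scene","sc17");cloud("side","sd17")
a=cv2.imread("pics/sc17.png")[175:315,220:360]
b=cv2.imread("pics/sd17.png")[160:300,270:410]
cv2.imwrite("pics/z17.png",cv2.resize(np.hstack([a,b]),None,fx=2.8,fy=2.8,interpolation=cv2.INTER_CUBIC))
E
```

```text
time: 19.82
tool_pos: [0.4085, 0.2484, 0.1377]
tcp_rot: [-0.671, 1.464, 0.671]
wrist_force: [0.2, 0.0, -1.3]
width: 0.417
t 19.82 pos [408.5 248.4 137.7] rot [-0.671  1.464  0.671] F [ 0.2  0.  -1.3] w 0.417 q [ 0.494 -0.031  2.113 -0.     1.059 -1.935]
tooly yaw 139.20462599412087 x [ 0.001  0.    -1.   ]
n 9123 of 10690 tilt along toolz deg 0.92372870659368 tooly 0.18195621354220276 height at axis 41.36955379338106
top z [-29.8 -29.3  18.   19.7] y [-19.7 -17.1  18.4  21.3]
t 19.87 pos [408.  248.1 137.1] rot [-0.671  1.465  0.671] F [-0.7 -0.6  0.1] w 0.419 q [ 0.494 -0.031  2.114 -0.     1.059 -1.935]
tooly yaw 139.20353345026044 x [-0. -0. -1.]
```

View pics/z17.png

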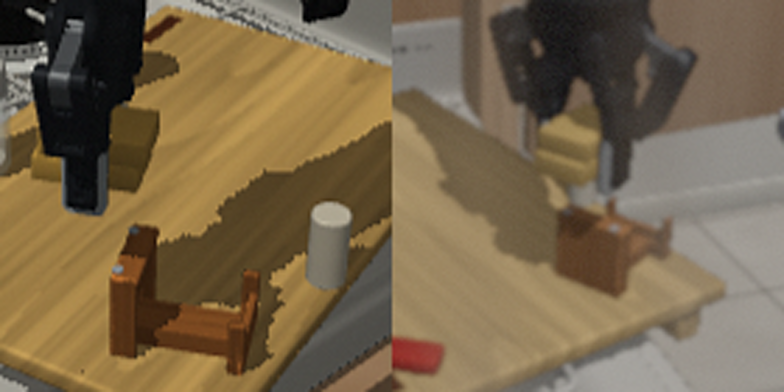

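View pics/w17.png

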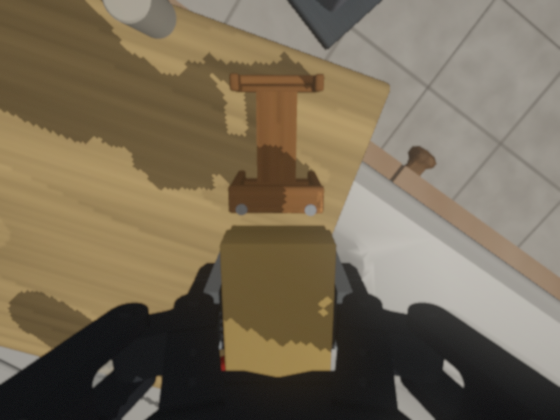

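```bash
python3 - <<'E'
from h import *
s=read_state();T=Rm(s["tcp_rot"])
for n,p in (("w17",np.array([.4085,.2484,.1377])),):
    z=np.load("pics/%s.npz"%n);q=(z["P"]-p)@T*1000
    for v in range(218,376,4):
        r=np.nanmedian(q[v,265:290],axis=0);print(v,r.round(1))
E
```

```text
218 [87.2  0.3  5. ]
222 [87.3  0.3  7.9]
226 [-14.8   0.5 -25.7]
230 [-28.7   0.5 -29.2]
234 [-32.1   0.5 -29.1]
238 [-36.3   0.5 -29.3]
242 [-39.6   0.5 -29.3]
246 [-40.9   0.5 -28.5]
250 [-41.    0.5 -27.2]
254 [-41.    0.5 -25.9]
258 [-40.9   0.5 -24.5]
262 [-41.1   0.5 -23.2]
266 [-41.    0.5 -21.9]
270 [-41.2   0.5 -20.6]
274 [-41.2   0.5 -19.2]
278 [-40.9   0.5 -17.7]
282 [-41.3   0.5 -16.5]
286 [-41.4   0.5 -15.1]
290 [-41.1   0.5 -13.5]
294 [-41.1   0.5 -12.1]
298 [-41.3   0.5 -10.8]
302 [-41.4   0.5  -9.4]
306 [-41.    0.5  -7.7]
310 [-41.4   0.5  -6.5]
314 [-41.4   0.5  -5. ]
318 [-41.4   0.5  -3.6]
322 [-41.4   0.5  -2.1]
326 [-41.5   0.5  -0.6]
330 [-41.4   0.5   1. ]
334 [-41.4   0.5   2.5]
338 [-41.2   0.5   4.2]
342 [-41.5   0.5   5.5]
346 [-41.4   0.5   7.2]
350 [-41.5   0.5   8.7]
354 [-41.6   0.5  10.1]
358 [-41.8   0.5  11.6]
362 [-41.4   0.5  13.5]
366 [-41.6   0.5  15. ]
370 [-41.7   0.5  16.6]
374 [-41.3   0.5  18.5]
```

```bash
python3 - <<'E'
from h import *
s=read_state();T=Rm(s["tcp_rot"]);p=np.array(s["tool_pos"])
out=[]
for n in("sc17","sd17"):
    z=np.load("pics/%s.npz"%n);q=(z["P"]-p)@T*1000
    m=(abs(q[...,1])<16)&(abs(q[...,2])<45)&(q[...,0]<5)&(q[...,0]>-50)
    h=q[m];np.random.seed(0)
    print(n,len(h))
    im=np.full((330,500,3),255,np.uint8)
    for k in h: cv2.circle(im,(int(250+k[2]*5),int(270+k[0]*5)),1,(0,0,200),-1)
    for g in range(-40,41,10): cv2.line(im,(250+g*5,0),(250+g*5,329),(200,200,200),1)
    for g in range(0,51,10): cv2.line(im,(0,270-g*5),(499,270-g*5),(200,200,200),1)
    out.append(im)
cv2.imwrite("pics/prof.png",np.hstack(out)[:, :800] if 0 else cv2.resize(np.hstack(out),(800,264)))
E
```

```text
sc17 245
sd17 422
```

View pics/prof.png

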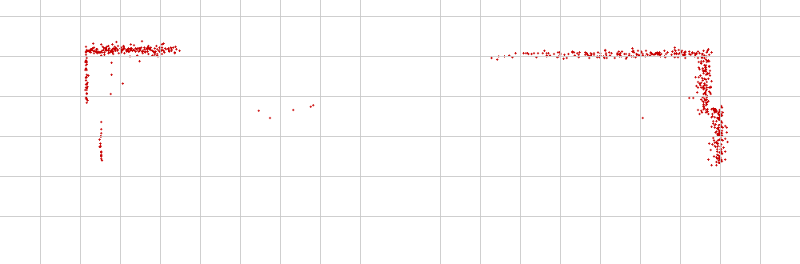

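```bash
python3 - <<'E'
from h import *
s=read_state();T=Rm(s["tcp_rot"]);p=np.array([.4085,.2484,.1377]); p2=np.array(s["tool_pos"])
z=np.load("pics/w17.npz");P=z["P"];q=(P-p)@T*1000
def ex(B,zl,zh):
    u0,v0,u1,v1=B;m=np.zeros(P.shape[:2],bool);m[v0:v1,u0:u1]=1;m&=(P[...,2]>zl)&(P[...,2]<zh);k=q[m]
    print(m.sum(),"z",np.percentile(k[:,2],[0,1,99,100]).round(1),"y",np.percentile(k[:,1],[0,1,99,100]).round(1))
ex((220,170,335,225),.098,.106)
ex((220,65,335,110),.079,.085)
ex((215,245,340,340),.175,.183)
st()
E
```

```text
2737 z [-29.6 -29.2 -14.4 -13.5] y [-25.4 -24.7  23.9  24.6]
340 z [-84.7 -84.6 -76.1 -76.1] y [-25.1 -24.9  24.6  24.8]
11296 z [-29.7 -28.7   4.4   7.3] y [-20.1 -18.8  20.   21. ]
t 19.97 pos [407.6 247.9 136.5] rot [-0.671  1.466  0.671] F [-0.9  0.1 -0.8] w 0.417 q [ 0.494 -0.03   2.115 -0.     1.059 -1.935]
tooly yaw 139.2083059651593 x [-0.001 -0.001 -1.   ]
```

```bash
python3 - <<'E'
from h import *
s=read_state();T=Rm(s["tcp_rot"]);p=np.array(s["tool_pos"])
for n in("sc17","sd17"):
    z=np.load("pics/%s.npz"%n);q=(z["P"]-p)@T*1000
    m=(abs(q[...,1])<40)&(abs(q[...,1])>18.5)&(abs(q[...,2])<25)&(q[...,0]<15)&(q[...,0]>-50)
    h=q[m];print(n,len(h),"lowest",np.sort(h[:,0])[-12:].round(1)); k=h[h[:,0]>-25]
    print("finger z",np.percentile(k[:,2],[0,2,98,100]).round(1),"y",np.percentile(k[:,1],[0,2,98,100]).round(1))
E
```

```text
sc17 447 lowest [-2.9 -2.7 -2.7 -2.6 -2.4 -2.1 -2.1 -1.9 -1.8 -1.6 -1.4 -1.3]
finger z [-24.5 -22.1  21.1  23.8] y [18.5 18.6 32.9 33.6]
sd17 358 lowest [-4.1 -4.  -3.4 -3.3 -3.1 -2.  -1.7 -1.7 -0.8 -0.6 -0.4  0.4]
finger z [-8.4 -5.  13.4 23.5] y [-30.3  -3.8  31.1  31.2]
```

```bash
python3 -m creep '[[255,[-6.4,-7.7,0],0],[255,[-6.4,-7.7,0],0],[255,[-6.4,-7.7,0],0],[255,[-6.4,-7.7,0],0],[255,[-6.4,-7.7,0],0],[255,[-6.4,-7.7,0],0],[255,[0,0,0],0],[255,[0,0,0],0]]' 20; python3 -m creep '[[255,[0,0,0],0],[255,[0,0,0],0],[255,[0,0,-10],0],[255,[0,0,-10],0],[255,[0,0,-6],0],[255,[0,0,-4],0],[255,[0,0,0],0],[255,[0,0,0],0]]' 20; cat > hf.py <<'E'
from h import *
def hold():
    s=read_state();p=np.array(s["tool_pos"])[:2]*1000;a=np.radians(49.2);d=p-[376.65,210.4]
    print("holder frame x %.1f y %.1f z %.1f"%(d@[np.cos(a),np.sin(a)],d@[-np.sin(a),np.cos(a)],s["tool_pos"][2]*1000),"F",np.round(s["wrist_force"],1))
E
python3 -c "
from hf import *
hold()";python3 tilt.py w18
```

```text
time: 20.63
tool_pos: [0.3696, 0.2016, 0.1375]
tcp_rot: [-0.67, 1.464, 0.67]
wrist_force: [1.0, 0.0, -0.1]
width: 0.416
time: 21.3
tool_pos: [0.3694, 0.2019, 0.1067]
tcp_rot: [-0.671, 1.466, 0.671]
wrist_force: [0.8, 0.5, 0.2]
width: 0.42
holder frame x -11.2 y -0.1 z 106.7 F [0.8 0.5 0.2]
t 21.30 pos [369.4 201.9 106.7] rot [-0.671  1.466  0.671] F [0.8 0.5 0.2] w 0.420 q [ 0.441 -0.108  2.248 -0.     1.003 -1.989]
tooly yaw 139.21101140990206 x [-0.001 -0.001 -1.   ]
n 9107 of 10678 tilt along toolz deg 0.9261330006698028 tooly 0.20073446964926148 height at axis 41.40544494215103
top z [-30.  -29.3  18.   20.1] y [-19.7 -17.1  18.3  21.6]
```

View pics/w18.png

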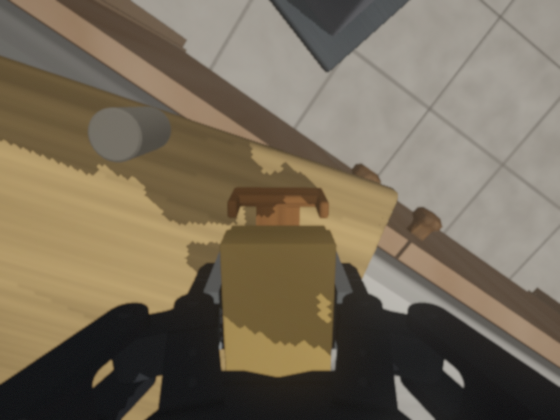

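```bash
python3 -m creep '[[255,[0,0,-4],0],[255,[0,0,-4],0],[255,[0,0,-4],0],[255,[0,0,-4],0],[255,[0,0,-4],0],[255,[0,0,-4],0],[255,[0,0,-4],0],[255,[0,0,0],0]]' 20; python3 -c "
from hf import *
hold()";python3 tilt.py w19
```

```text
time: 22.02
tool_pos: [0.3691, 0.2017, 0.0783]
tcp_rot: [-0.671, 1.467, 0.671]
wrist_force: [0.6, 0.1, -0.7]
width: 0.414
holder frame x -11.5 y 0.0 z 78.3 F [ 0.6  0.1 -0.7]
t 22.02 pos [369.1 201.7  78.3] rot [-0.671  1.467  0.671] F [ 0.6  0.1 -0.7] w 0.414 q [ 0.441 -0.068  2.273  0.     0.938 -1.989]
tooly yaw 139.20478619594775 x [-0.002 -0.001 -1.   ]
n 9047 of 10675 tilt along toolz deg 0.9262728844452778 tooly 0.2372753531930712 height at axis 41.3861759718944
top z [-29.9 -29.4  18.   19.6] y [-19.7 -17.1  18.3  21.3]
```

```bash
python3 -m creep '[[255,[0,0,-3],0],[255,[0,0,-3],0],[255,[0,0,-3],0],[255,[0,0,-3],0],[255,[0,0,-3],0],[255,[0,0,-3],0],[255,[0,0,-2],0],[255,[0,0,0],0]]' 20; python3 -c "
from hf import *
hold()";python3 tilt.py w20
```

```text
time: 22.73
tool_pos: [0.3694, 0.2019, 0.0588]
tcp_rot: [-0.671, 1.466, 0.671]
wrist_force: [0.5, 0.5, 0.2]
width: 0.42
holder frame x -11.2 y -0.1 z 58.8 F [0.5 0.5 0.2]
t 22.73 pos [369.4 201.9  58.8] rot [-0.671  1.466  0.671] F [0.5 0.5 0.2] w 0.420 q [ 0.441 -0.037  2.287 -0.     0.892 -1.989]
tooly yaw 139.20383895001788 x [-0.001 -0.    -1.   ]
n 8771 of 10756 tilt along toolz deg 1.1661915743402849 tooly 0.08623874816216208 height at axis 41.38685772888219
top z [-29.9 -29.4  18.1  19.6] y [-19.6 -17.1  18.4  21.3]
```

Clear of the hood and about 2 mm above the lip. Next I press gently on the lip.

```bash
python3 -m creep '[[255,[0,0,-2],0],[255,[0,0,-1],0],[255,[0,0,-1],0],[255,[0,0,-1],0],[255,[0,0,-1],0],[255,[0,0,-1],0],[255,[0,0,0],0],[255,[0,0,0],0]]' 20; python3 -c "
from hf import *
hold()";python3 tilt.py w21
```

```text
time: 23.45
tool_pos: [0.3711, 0.2031, 0.0545]
tcp_rot: [-0.67, 1.462, 0.671]
wrist_force: [-3.5, 0.3, 12.8]
width: 0.418
holder frame x -9.1 y -0.5 z 54.5 F [-3.5  0.3 12.8]
t 23.45 pos [371.1 203.1  54.5] rot [-0.67   1.462  0.671] F [-3.5  0.3 12.8] w 0.418 q [ 4.410e-01 -2.800e-02  2.289e+00  1.000e-03  8.790e-01 -1.989e+00]
tooly yaw 139.18574561017158 x [ 0.002  0.002 -1.   ]
n 4574 of 10758 tilt along toolz deg 0.9522948056328764 tooly 0.2721513046707125 height at axis 42.16505533312503
top z [-29.2 -28.5  17.7  19.7] y [-19.5 -17.2  18.5  21.6]
```

```bash
cat > prof.py <<'E'
from h import *
import sys
s=read_state();T=Rm(s["tcp_rot"]);p=np.array(s["tool_pos"])
z=np.load("pics/%s.npz"%sys.argv[1]);q=(z["P"]-p)@T*1000
print([tuple(np.nanmedian(q[v,262:294],axis=0)[[2,0]].round(1).tolist()) for v in range(214,384,6)])
m=np.zeros(q.shape[:2],bool);m[215:375,262:294]=1
h=q[m];h=h[(h[:,0]<-38)&(h[:,2]<17)&(h[:,2]>-26)];k=np.polyfit(h[:,2],-h[:,0],1);print("slope deg",np.degrees(np.arctan(k[0])),"h0",k[1])
E
python3 prof.py w21; python3 prof.py w20
```

```text
[(-26.5, -2.4), (-26.4, -10.1), (-26.8, -18.0), (-26.2, -22.9), (-28.6, -34.8), (-28.4, -39.3), (-28.0, -43.2), (-26.6, -44.4), (-24.6, -44.2), (-22.5, -44.0), (-20.4, -43.9), (-18.3, -43.7), (-16.1, -43.5), (-13.9, -43.3), (-11.7, -43.1), (-9.6, -43.0), (-7.4, -42.9), (-4.9, -42.5), (-2.8, -42.6), (-0.2, -42.1), (2.1, -42.1), (4.6, -41.9), (7.0, -41.7), (9.5, -41.5), (12.0, -41.4), (14.7, -41.0), (17.4, -40.7), (-9.9, -74.1), (-10.8, -76.9)]
slope deg -4.541214763530895 h0 42.24280482363748
[(-26.4, -0.2), (-26.4, -8.4), (-27.7, -19.5), (-31.0, -34.9), (-31.0, -40.5), (-30.9, -45.1), (-29.0, -45.5), (-27.1, -45.5), (-25.1, -45.6), (-23.0, -45.5), (-21.1, -45.8), (-19.0, -45.8), (-16.9, -45.7), (-14.8, -45.8), (-12.5, -45.6), (-10.4, -45.5), (-8.2, -45.6), (-6.0, -45.5), (-3.9, -45.8), (-1.7, -45.8), (0.8, -45.6), (3.0, -45.7), (5.4, -45.6), (7.7, -45.7), (10.0, -45.8), (12.7, -45.4), (14.8, -45.8), (-11.7, -78.5), (-12.6, -81.4)]
slope deg 0.24606563690308578 h0 45.684204679266436
```

View pics/w21.png

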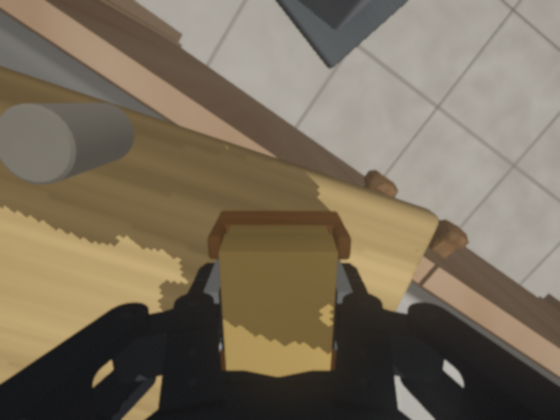

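```bash
python3 -m creep '[[255,[0,0,-1],0],[255,[-0.5,-0.6,-1],0],[255,[-0.5,-0.6,-0.5],0],[255,[0,0,0],0],[255,[0,0,0],0],[255,[0,0,0],0],[255,[0,0,0],0],[255,[0,0,0],0]]' 20; python3 -c "
from hf import *
hold();cloud('wrist','w22')"; python3 prof.py w22
```

```text
time: 24.17
tool_pos: [0.3715, 0.2034, 0.053]
tcp_rot: [-0.667, 1.459, 0.671]
wrist_force: [-3.3, 5.5, 15.0]
width: 0.415
holder frame x -8.6 y -0.6 z 53.0 F [-3.3  5.5 15. ]
[(-26.9, -3.8), (-26.8, -11.4), (-27.1, -19.1), (-26.5, -23.7), (-28.5, -34.6), (-28.0, -38.3), (-27.5, -41.9), (-27.1, -45.4), (-25.4, -46.0), (-23.3, -45.7), (-21.3, -45.6), (-19.2, -45.4), (-16.9, -44.8), (-14.7, -44.7), (-12.5, -44.4), (-10.3, -44.3), (-7.9, -43.8), (-5.6, -43.6), (-3.2, -43.4), (-0.7, -42.9), (1.9, -42.4), (4.3, -42.3), (6.8, -42.1), (9.6, -41.4), (12.1, -41.3), (14.8, -40.9), (17.5, -40.6), (-10.1, -74.4), (-10.8, -77.0)]
slope deg -7.303772472182721 h0 42.85536721613112
```

```bash
python3 -m creep '[[255,[0,0,1.2],0],[255,[1,1.1,1],0],[255,[1,1.1,0.5],0],[255,[1,1.1,0],0],[255,[1,1.1,0],0],[255,[1,1.1,0],0],[255,[1,1.1,0],0],[255,[0,0,0],0]]' 20; python3 -c "
from hf import *
hold();cloud('wrist','w23')"; python3 prof.py w23
```

```text
time: 24.88
tool_pos: [0.3747, 0.2073, 0.0523]
tcp_rot: [-0.671, 1.466, 0.671]
wrist_force: [0.0, 0.1, 3.0]
width: 0.419
holder frame x -3.6 y -0.5 z 52.3 F [0.  0.1 3. ]
[(-31.5, -18.2), (-29.1, -18.0), (-27.0, -18.8), (-26.4, -23.4), (-28.6, -34.7), (-28.1, -38.7), (-27.5, -42.0), (-27.1, -45.4), (-25.5, -46.1), (-23.4, -45.9), (-21.2, -45.4), (-19.2, -45.4), (-17.0, -45.0), (-14.6, -44.4), (-12.5, -44.4), (-10.1, -43.9), (-8.0, -43.9), (-5.6, -43.5), (-3.2, -43.3), (-0.7, -42.9), (1.8, -42.5), (4.3, -42.3), (6.8, -41.9), (9.4, -41.6), (12.1, -41.3), (14.6, -41.1), (17.4, -40.7), (-10.1, -74.4), (-10.7, -76.9)]
slope deg -7.064350807849082 h0 42.81157597749291
```

```bash
python3 -m creep '[[255,[0.5,1.1,0],0],[255,[0.7,0.9,0],0],[255,[0.7,0.8,0],0],[255,[0.6,0.7,0],0],[255,[0,0,0],0],[255,[0,0,0],0],[255,[0,0,0],0],[255,[0,0,0],0]]' 20; python3 -c "
from hf import *
hold();cloud('wrist','w24');cloud('scene','sc24');cloud('side','sd24')
a=cv2.imread('pics/sc24.png')[205:325,230:350]
b=cv2.imread('pics/sd24.png')[190:310,280:400]
cv2.imwrite('pics/z24.png',cv2.resize(np.hstack([a,b]),None,fx=3.3,fy=3.3,interpolation=cv2.INTER_CUBIC))
"; python3 prof.py w24
```

```text
time: 25.6
tool_pos: [0.3773, 0.211, 0.0525]
tcp_rot: [-0.671, 1.465, 0.671]
wrist_force: [-0.0, 0.9, -1.4]
width: 0.419
holder frame x 0.9 y -0.1 z 52.5 F [-0.   0.9 -1.4]
[(-28.8, -9.8), (-26.4, -9.9), (-27.1, -18.9), (-26.5, -23.6), (-28.5, -34.6), (-28.0, -38.4), (-27.7, -42.3), (-27.0, -45.3), (-25.2, -45.5), (-23.3, -45.5), (-21.2, -45.3), (-19.1, -45.0), (-16.9, -44.7), (-14.6, -44.4), (-12.5, -44.3), (-10.2, -44.0), (-7.9, -43.7), (-5.7, -43.6), (-3.1, -43.0), (-0.7, -42.8), (1.8, -42.4), (4.2, -42.3), (6.9, -41.8), (9.3, -41.7), (12.2, -41.1), (14.6, -41.1), (17.5, -40.5), (-9.7, -73.9), (-10.9, -77.0)]
slope deg -6.882050739175788 h0 42.74873734931196
```

View pics/z24.png

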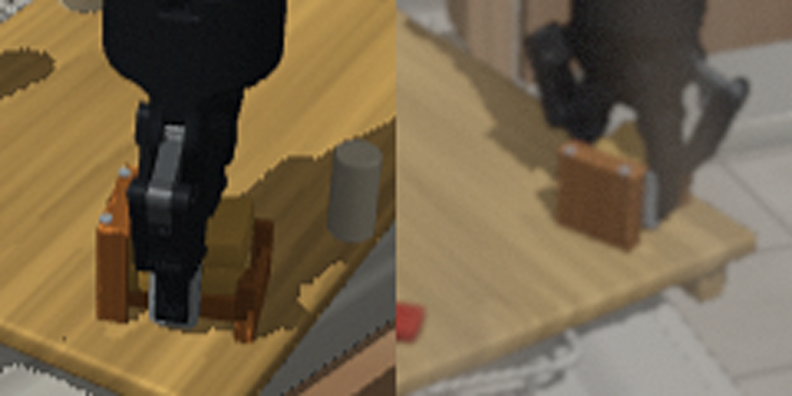

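View pics/w24.png

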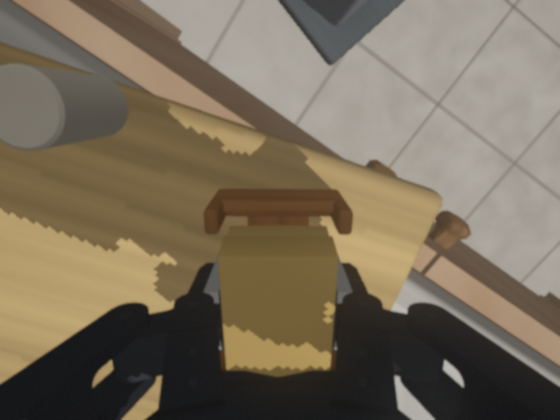

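```bash
python3 -m creep '[[255,[0,0,-1],0],[255,[0,0,-1],0],[255,[0,0,-1],0],[255,[0,0,0],0],[255,[0,0,0],0],[255,[0,0,0],0],[255,[0,0,0],0],[255,[0,0,0],0]]' 20; python3 -c "
from hf import *
hold();cloud('wrist','w25')"; python3 prof.py w25
```

```text
time: 26.42
tool_pos: [0.3776, 0.211, 0.0506]
tcp_rot: [-0.671, 1.465, 0.671]
wrist_force: [-3.6, -1.8, 9.0]
width: 0.421
holder frame x 1.0 y -0.3 z 50.6 F [-3.6 -1.8  9. ]
[(-29.5, -12.0), (-27.0, -12.0), (-27.0, -18.9), (-26.5, -23.7), (-28.4, -34.4), (-28.0, -38.4), (-27.5, -42.0), (-27.1, -45.6), (-25.3, -45.7), (-23.1, -45.3), (-21.1, -45.2), (-18.9, -44.8), (-16.8, -44.7), (-14.6, -44.4), (-12.3, -44.1), (-10.2, -44.0), (-7.9, -43.8), (-5.5, -43.4), (-3.1, -43.1), (-0.8, -43.0), (1.7, -42.6), (4.3, -42.3), (6.9, -41.8), (9.4, -41.7), (11.9, -41.6), (14.7, -41.1), (17.4, -40.8), (-9.8, -74.1), (-10.9, -77.1)]
slope deg -6.316431844250316 h0 42.80558021793033
```

```bash
python3 -m creep '[[255,[-0.3,-0.4,-0.8],0],[255,[-0.3,-0.4,-0.8],0],[255,[0,0,0],0],[255,[0,0,0],0],[255,[0,0,0],0],[255,[0,0,0],0],[255,[0,0,0],0],[255,[0,0,0],0]]' 20; python3 -c "
from hf import *
hold();cloud('wrist','w26')"; python3 prof.py w26|tail -1
```

```text
time: 27.13
tool_pos: [0.3774, 0.2108, 0.0498]
tcp_rot: [-0.67, 1.464, 0.671]
wrist_force: [-4.9, -1.9, 14.1]
width: 0.419
holder frame x 0.8 y -0.4 z 49.8 F [-4.9 -1.9 14.1]
slope deg -5.230524012637265 h0 42.996035841856305
```

```bash
python3 -m creep '[[255,[0.2,0.2,1],0],[255,[0,0,1],0],[255,[0,0,0],0],[190,[0,0,0],0],[140,[0,0,0],0],[130,[0,0,0],0],[120,[0,0,0],0],[110,[0,0,0],0]]' 20; python3 -c "
from hf import *
hold();st();cloud('wrist','w27')"; python3 prof.py w27
```

```text
time: 27.85
tool_pos: [0.3767, 0.2102, 0.0497]
tcp_rot: [-0.671, 1.465, 0.671]
wrist_force: [-0.6, -0.4, 0.4]
width: 0.57
holder frame x -0.1 y -0.2 z 49.7 F [-0.6 -0.4  0.4]
t 27.85 pos [376.7 210.2  49.7] rot [-0.671  1.465  0.671] F [-0.6 -0.4  0.4] w 0.570 q [ 4.510e-01 -1.000e-03  2.274e+00 -0.000e+00  8.700e-01 -1.978e+00]
tooly yaw 139.20297610219993 x [-0.001 -0.    -1.   ]
[(-32.2, -20.6), (-27.3, -12.7), (-26.8, -18.1), (-28.3, -28.3), (-28.4, -34.2), (-28.3, -39.1), (-27.0, -40.8), (-25.0, -40.8), (-23.0, -40.9), (-21.0, -40.9), (-18.9, -40.8), (-16.7, -40.5), (-14.7, -40.9), (-12.6, -40.9), (-10.5, -40.9), (-8.3, -40.9), (-6.1, -40.8), (-3.8, -40.8), (-1.5, -40.7), (0.7, -40.8), (3.0, -40.7), (5.4, -40.8), (7.8, -40.6), (10.0, -40.8), (12.4, -40.9), (14.9, -40.8), (17.3, -40.8), (-9.9, -74.2), (-10.8, -77.0)]
slope deg -0.09709876216986472 h0 40.82933296763842
```

View pics/w27.png

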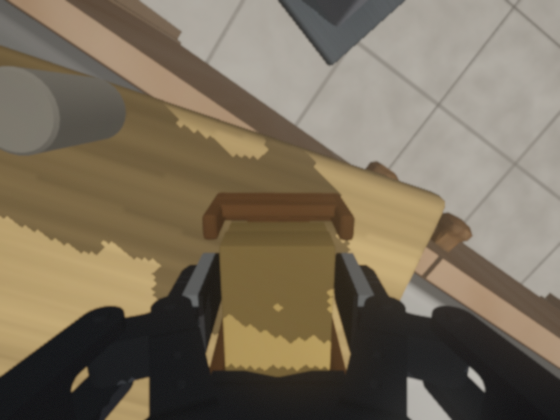

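```bash
python3 -m creep '[[60,[0,0,0],0],[60,[0,0,0],0],[60,[0,0,0],0],[60,[0,0,4],0],[60,[0,0,10],0],[60,[0,0,20],0],[60,[0,0,30],0],[60,[0,0,30],0]]' 20; python3 -m creep '[[60,[10,11,25],0],[60,[15,18,0],0],[60,[15,18,0],0],[60,[10,11,0],0],[60,[0,0,0],0],[60,[0,0,0],0],[60,[0,0,0],0],[60,[0,0,0],0]]' 20; python3 -c "
from hf import *
hold();st();cloud('wrist','w28');cloud('scene','sc28')
a=cv2.imread('pics/sc28.png')[205:325,230:350];cv2.imwrite('pics/z28.png',cv2.resize(a,None,fx=5,fy=5,interpolation=cv2.INTER_CUBIC))"
```

```text
time: 28.57
tool_pos: [0.3761, 0.21, 0.1451]
tcp_rot: [-0.671, 1.466, 0.671]
wrist_force: [1.4, 0.8, 0.1]
width: 0.765
time: 29.23
tool_pos: [0.4262, 0.2676, 0.1689]
tcp_rot: [-0.671, 1.466, 0.67]
wrist_force: [0.4, -0.1, 0.4]
width: 0.766
holder frame x 75.7 y -0.1 z 168.9 F [ 0.4 -0.1  0.4]
t 29.23 pos [426.2 267.6 168.9] rot [-0.671  1.466  0.67 ] F [ 0.4 -0.1  0.4] w 0.766 q [ 0.511 -0.013  2.033 -0.     1.122 -1.918]
tooly yaw 139.19425890594104 x [-0.001 -0.001 -1.   ]
```

View pics/w28.png

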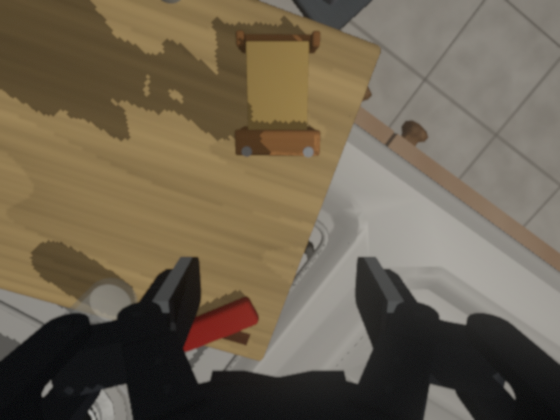

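View pics/z28.png

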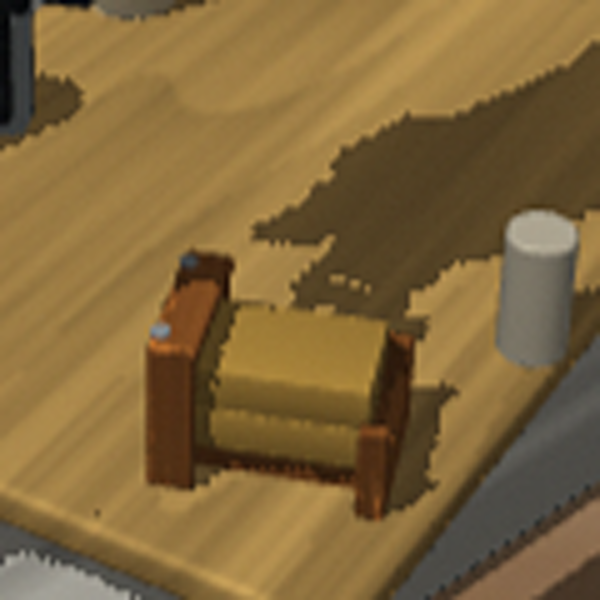

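```bash
python3 - <<'E'
from h import *
z=np.load("pics/w28.npz");P=z["P"]
a=np.radians(49.2);E=np.array([[np.cos(a),np.sin(a)],[-np.sin(a),np.cos(a)]])
def f(B,lo,hi,n):
    u0,v0,u1,v1=B;m=np.zeros(P.shape[:2],bool);m[v0:v1,u0:u1]=1;m&=(P[...,2]>lo)&(P[...,2]<hi)
    h=P[m]*1000;q=(h[:,:2]-[376.65,210.4])@E.T;print(n,m.sum(),"x",np.percentile(q[:,0],[.5,99.5]).round(1),"y",np.percentile(q[:,1],[.5,99.5]).round(1),"z",np.median(h[:,2]).round(1))
    return q,h
q,h=f((240,30,320,125),.087,.0935,"pile top")
c=np.linalg.lstsq(np.c_[q,np.ones(len(q))],h[:,2],rcond=None)[0];print("slopes rad",c[:2].round(3)); print(rect(P,((np.arange(420)[:,None]<125)&(np.arange(560)[None]>240)&(np.arange(560)[None]<320)),.087,.0935))
f((225,120,330,165),.098,.106,"hood")
f((230,25,330,60),.079,.085,"posts")
S=np.load("pics/sc28.npz")["P"];print("cork scene before/after",S[250,338]*1000,np.load("pics/scene0.npz")["P"][250,338]*1000)
E
```

```text
pile top 5064 x [-27.8  17.8] y [-17.4  18.1] z 90.6
slopes rad [0.001 0.   ]
(np.int64(5064), array([373. , 206.8]), array([45.9, 36. ]), 49.1, np.float64(90.6))
hood 2209 x [20.6 35.4] y [-24.1  24.9] z 101.5
posts 268 x [-35.1 -26.4] y [-23.8  25.4] z 82.2
cork scene before/after [384.3325821  114.51348202  96.54488289] [386.36968536 112.9226226   94.82351144]
```

```bash
python3 -c "
from h import *
finish_job()
st()"
```

```text
the job is handed in; nothing more can be done
the job is handed in; nothing more can be done
```

The two matchboxes are stacked and lying flat in the holder, let go, and I've handed the job in at about 29 s of the 53 s. No verdict came back.

**What I did:** I set box b squarely on box a, gripped the two together and lifted them. With the lip pressing up the rear of the pile, I tipped its front down about 7°. I slid it in under the hood, lowered it onto the floor and released it.

**What went wrong on the way:** On the first try at the holder, the pile's front caught the top of the hood and turned about 30° the wrong way in the grip. I levelled it against the board and then the top of the hood, which shifted one box about 4 mm along the other and moved the pile up in the grip by roughly 13 mm. The highest forces I read at the wrist were about 19 N on the board and 17 N on the holder. These were readings at the end of each move, so brief peaks could have been higher.

**Last checks:**
- **Upper box:** its top is level to 0.001 rad and at the expected height, z = 90.6 mm. Its centre is about 1 mm along and 0.5 mm across from the pocket's middle, and it is in line within about 0.1°.
- **Lower box:** I measured only its rear edge, just before the fingers backed away. That put its centre within about 1 mm along, roughly 1.5 mm from the upper box.
- **Robot:** the gripper was clear of everything and the wrist force was near zero.
- **Cork and other bystanders:** the cork measured within about 3 mm of where it started, close to the measuring error. I did not re-measure the shaker, glass or lighter. The gripper stayed away from them, and the lighter looked untouched in the last wrist picture.

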